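Change the cartridges on a blood-test vacuum plate

ROBOT

A 6-joint arm with a two-finger parallel gripper is mounted at the origin on the work surface. World frame = base frame: x ahead of the robot, y to its left, z up, the work surface at z = 0. Lengths are in mm, angles in rad, forces in N, time in s.
With the tool pointing down it reaches from about 300 to 775 mm from the base axis. Payload 14.6 kg.
Tool frame: the origin (TCP) lies midway between the tips of the shut fingers; the grasp point (between the pads) lies 19 mm behind it; y points along the fingers, z is the direction in which the jaws open and shut, and the axes are right-handed (so a half turn about y gives the same grasp; the last joint's range is limited). The gripper opens to 94 mm and grips with 3 to 60 N. Pads are 16 mm wide; open, the fingers measure 119 mm over their backs; the gripper's body (75 mm by 177 mm) begins 78 mm behind the grasp point.
Start: joints at [-1.307, 0.3, 1.521, -0, 1.321, -0.067], TCP at [178.633, -520.173, 205.446] pointing down, gripper open.
Joint ranges: [-3.03, 3.03], [-0.79, 2.21], [0.23, 2.52], [-1.04, 4.18], [0, 3.07], [-2.55, 2.55]. Speed limits (rad/s): [2.22, 2.22, 2.57, 3.14, 3.14, 3.14].

INTERFACE

Orientations are given as [roll, pitch, yaw] about the fixed x, y, z axes, in that order (R = Rz(yaw) Ry(pitch) Rx(roll)).
In Python, from cell import manip gives the robot as it stands.
- The arm moves only by the tool play_rows, never from a script. Its argument "series" is a list of rows, each a list of 3 entries, a list of its own where there are three numbers: the shift along the tool's x, y, z in m, then the turn about the tool's y in rad, then the closure, from 0 (fully open) to 1 (shut). In form: [[[dx, dy, dz], twist, grip], ...]. A call has 1 to 20 rows; each row is the pose to reach, as a shift and turn from the pose measured when the call began, along the tool's axes at that moment; what a row does not reach only later rows make up. A row lasts 1/10 s, in which the tool goes at most 50 mm and 8.59 degrees, less where a joint would pass 70% of its speed; a pose out of reach is approached as far as the arm can. A call with a gripper value outside its range is refused whole. The fingers move at their own pace and stop on an object; "squeeze" is the grip in N (left out, the last holds). Time passes only in rows, so rows that repeat a pose let the fingers close. It gives the time, the measured TCP pose, the force and the opening at its end, in the units of the state.
- manip.read_state(): the state, without advancing time (a new reading comes with each control period).
- manip.camera(name): name is "scene" or "side" or "wrist"; returns the picture (384x512x3 uint8, red, green, blue); there is no depth.
- manip.camera_params(name): a dict with "K" (3x3 intrinsics, pixels), "rvec" (rotation vector, rad) and "tvec" (3), from world to camera coordinates, as OpenCV has them. Camera axes: x right, y down, z forward; pixel columns grow to the right and rows downward; lengths in mm; the calibration is good to about 2 mm. A picture is of the moment at which its call begins: read the wrist's pose just before it. camera_params takes no time and is no camera call; for the wrist camera it gives the pose at the moment of the call.
- manip.sign_off(): hands the job in, once; it reports no verdict.
The state is a dict: "clock": time; "joints": joint angles; "qd": joint speeds; "effort": joint torques, N m; "eef_pos": TCP position; "eef_rot": TCP orientation; "wrist_force": force on the tool from outside, world axes, zero at the start; "moment": the same for the moment, N m; "finger_gap": finger opening in mm.
Only numpy, scipy, OpenCV 4.12 (cv2) and the standard library are available. Lean on these libraries where they do the work, as an engineer would, in place of code of your own. Each camera call takes 0.05 s, during which the arm holds its last target. There are 200 camera calls.

TASK

First shut the vacuum stopcock by turning its red handle fully to the closed stop. Then put the used orange cartridge in the yellow discard bin and turn every new blue-backed cartridge over so that its white face is up, laying each one flat on a rubber pad of its own (any pad), centred and lengthwise in its blue outline. When all are laid, turn the handle fully open to hold them down, and leave the tube rack, cap tub and slide box where they are.

Things in the scene. Friction and masses are not known exactly. Their poses are not given: they have to be found in the camera images.
- valve (a joint): Angle of the red stopcock handle, rad: 0 = closed (its stop; handle points along the plate's -y), 1.571 = open (its stop; handle points along the plate's +x). It grows anticlockwise seen from above. The handle stays where it is left; friction about 0.12 N m, so 2 N at its grip point moves it.
- valve_grip (a point): Point on the stopcock handle, 65 mm out from its pivot, half-way up. The handle is a red bar 14 mm wide, 24 mm tall (from 60 to 84 mm above the table) that reaches 88 mm out from the pivot; nothing is below its outer half and 25 mm and more is free on both sides of it.
- valve_axis (a point): On the vertical pivot axis of the stopcock handle, at the height of valve_grip. It is fixed on the plate at (75, -200) mm in the plate's frame.
- plate: Fixed flat aluminium vacuum plate, 170 mm (x) by 315 mm (y, from -165 to +150) by 10 mm high, origin on the table. Three places for cartridges lie in a row along its y axis, 100 mm apart, each marked by a flush black rubber pad in a blue outline; beyond the -y end stands a brass stopcock with a red quarter-turn handle. Its position and yaw vary.
- bay0 (a point): Centre of the black rubber pad 0 (the +y one), flush with the plate's top, 10 mm above the table. The pad is 50 (x) x 34 (y) mm, its blue outline 87 x 66 mm. Axes as the plate's: a cartridge lies square on it with its long side (x) along the plate's x, either way round.
- bay1 (a point): Centre of the black rubber pad 1 (the middle one), flush with the plate's top, 10 mm above the table. The pad is 50 (x) x 34 (y) mm, its blue outline 87 x 66 mm. Axes as the plate's: a cartridge lies square on it with its long side (x) along the plate's x, either way round.
- bay2 (a point): Centre of the black rubber pad 2 (the -y one, next to the stopcock), flush with the plate's top, 10 mm above the table. The pad is 50 (x) x 34 (y) mm, its blue outline 87 x 66 mm. Axes as the plate's: a cartridge lies square on it with its long side (x) along the plate's x, either way round.
- fresh0_c (a point): Centre of a new test cartridge: a rigid flat block 60 (x) x 44 (y) x 16 mm (z), about 60 g, flat square edges: it can stand on end by itself. One broad side is its blue back, the other its white face with red windows and a yellow stripe. z points out of the blue BACK: z up = face down (as it lies at the start, on the table), z down = face up. May be absent (None from the start): 2 or 3 of the new cartridges are there.
- fresh1_c (a point): Centre of a new test cartridge: a rigid flat block 60 (x) x 44 (y) x 16 mm (z), about 60 g, flat square edges: it can stand on end by itself. One broad side is its blue back, the other its white face with red windows and a yellow stripe. z points out of the blue BACK: z up = face down (as it lies at the start, on the table), z down = face up. May be absent (None from the start): 2 or 3 of the new cartridges are there.
- fresh2_c (a point): Centre of a new test cartridge: a rigid flat block 60 (x) x 44 (y) x 16 mm (z), about 60 g, flat square edges: it can stand on end by itself. One broad side is its blue back, the other its white face with red windows and a yellow stripe. z points out of the blue BACK: z up = face down (as it lies at the start, on the table), z down = face up. May be absent (None from the start): 2 or 3 of the new cartridges are there.
- spent_a_c (a point): Centre of a used cartridge, 60 (x) x 44 (y) x 16 mm (z), about 60 g, orange face up (z points out of the orange face) and black back, lying on pad 0 of the plate with its x along the plate's x. Exactly one of spent_a and spent_b is there; the other is absent (None from the start).
- spent_b_c (a point): Centre of a used cartridge, 60 (x) x 44 (y) x 16 mm (z), about 60 g, orange face up (z points out of the orange face) and black back, lying on pad 2 of the plate with its x along the plate's x. Exactly one of spent_a and spent_b is there; the other is absent (None from the start).
- bin: Fixed open yellow discard bin, 120 (x) x 150 (y) mm outside, 50 mm high, walls and floor 4 to 5 mm; origin at the centre of its underside on the table.
- tube_rack: Rack of capped blood tubes, 77 x 169 x 85 mm, loose bystander beyond the work; origin at the centre of its underside. Not to be disturbed.
- cap_tub: Clear tub of red caps, 100 mm across, 66 mm high, loose bystander beyond the work; origin at the centre of its underside. Not to be disturbed.
- slide_box: Blue slide box with white lid, 80 x 110 x 58 mm, loose bystander beyond the work; origin at the centre of its underside. Not to be disturbed.
Not all that is in view belongs to the job. Leave any green look-alike of the part that bears fresh1_c alone.

How it is judged:
By the outcome, as a careful person would: the job done as asked, in the order asked, and still so for the second after the job is handed in, with the robot touching nothing.
Of fresh0, fresh1, fresh2 only 2 to 3 are there at a start; the rules pass over those that are not, and their reading is None.
Of spent_a, spent_b only 1 to 1 are there at a start; the rules pass over those that are not, and their reading is None.
At some moment in a run one of fresh0, fresh1, fresh2 may be knocked a few centimetres aside while the robot is not near it.
Once in a run the grip may slacken for a moment while it holds something.
It also fails if it takes over 210 s, if anything falls off the work surface, if the arm or the gripper's body presses on something with over 40 N, if the wrist force passes 120 N, or if a joint passes its speed limit or range.

## Working session

There is one attempt and no reset: what is moved stays moved. The work goes in short steps, Python scripts to look and compute and a tool call to move; the robot and the scene stay as the last step left them, time stands still between calls to the robot, and variables do not carry over. Pictures are saved under pics/ and viewed, about 12 in all and at most 16, crops included, and the job is handed in when it is done.

Besides the shell and the picture viewer there is one more tool, called after "Request:" as name([rows], argument=value, ...), one row to a line, values as JSON. play_rows: Moves the arm, as the interface text tells. Its arguments: {"type":"object","properties":{"series":{"type":"array","items":{"type":"array"}},"squeeze":{"type":"number"}},"required":["series"]}

```bash
ls; mkdir -p pics
python3 - <<'E'
from cell import manip
import cv2
s=manip.read_state();print(s)
for n in("scene","side","wrist"):
    p=manip.camera_params(n);im=manip.camera(n);cv2.imwrite(f"pics/{n}0.png",im[...,::-1]);print(n,p)
a=cv2.imread("pics/scene0.png");cv2.imwrite("pics/scene0b.png",cv2.resize(a,(800,600),interpolation=cv2.INTER_CUBIC))
E
```

```text
pics
{'clock': 0.0, 'joints': array([-1.30661201e+00,  3.00493078e-01,  1.52155392e+00, -5.07494208e-05,
        1.32072749e+00, -6.65649561e-02]), 'qd': array([ 5.03473823e-04,  1.95228508e-04, -3.99069733e-04, -5.79198951e-04,
       -5.40212787e-04,  1.54575029e-05]), 'effort': array([-6.26231249e-04, -5.31806016e+01, -3.52738452e+01,  7.08359806e-02,
        2.43834121e-02, -9.51102015e-05]), 'eef_pos': array([ 178.54816896, -519.93668758,  204.88577237]), 'eef_rot': array([-1.57197882e+00,  2.95639603e-05, -2.81083081e+00]), 'wrist_force': array([-0.40773387,  0.19017836,  0.07966491]), 'moment': array([ 0.0022657 ,  0.01039722, -0.02656165]), 'finger_gap': 93.87303006449858}
scene {'K': array([[373.04505638,   0.        , 257.35534917],
       [  0.        , 373.04505638, 189.59577696],
       [  0.        ,   0.        ,   1.        ]]), 'rvec': array([ 1.77201209,  1.74840686, -0.6978664 ]), 'tvec': array([  -7.47516735, -371.50307662, 1453.59022855])}
side {'K': array([[479.65043388,   0.        , 253.77005444],
       [  0.        , 479.65043388, 196.40255027],
       [  0.        ,   0.        ,   1.        ]]), 'rvec': array([ 0.15083577, -2.75463901,  1.35238316]), 'tvec': array([ 608.90315593,   88.36716508, 1391.89026431])}
wrist {'K': array([[324.74217995,   0.        , 258.36351113],
       [  0.        , 324.74217995, 185.37203165],
       [  0.        ,   0.        ,   1.        ]]), 'rvec': array([-2.35554885,  1.68261606,  0.24790757]), 'tvec': array([-548.73858475,  -30.11996376,  393.75416206])}
```

View pics/scene0b.png

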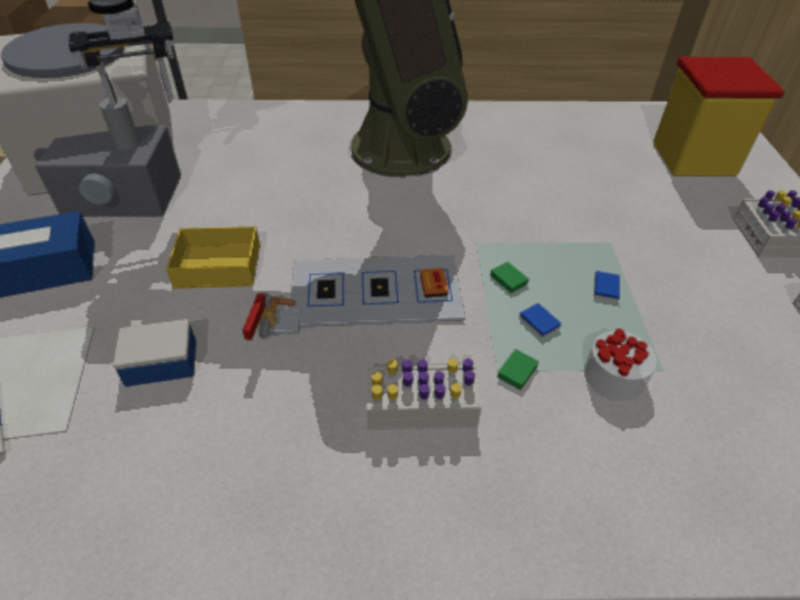

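View pics/side0.png

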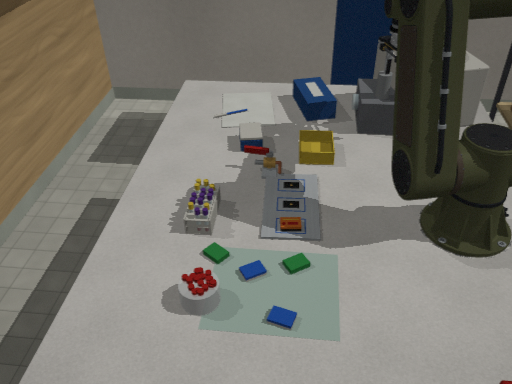

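The scene view shows the plate (about 300–460, 260–325), with the orange cartridge on the +y pad, so it is spent_a. Two blue cartridges lie at about (540,320) and (607,285), with two green look-alikes. The bin is at (215,257) and the red handle at about (255,315). Next I'll measure these.

```bash
cat > h.py <<'E'
import numpy as np, cv2
from cell import manip
def grab(n):
    p=manip.camera_params(n); im=manip.camera(n); return im,p
def cast(px,z,p):
    R=cv2.Rodrigues(p["rvec"])[0]; c=-R.T@np.ravel(p["tvec"])
    u=np.atleast_2d(np.asarray(px,float)); d=np.c_[u,np.ones(len(u))]@np.linalg.inv(p["K"]).T@R
    return (c+d*((z-c[2])/d[:,2])[:,None])[:,:2]
def proj(P,p):
    return cv2.projectPoints(np.atleast_2d(np.asarray(P,float)),p["rvec"],p["tvec"],p["K"],None)[0].reshape(-1,2)
RNG=dict(blue=[((105,120,60),(128,255,255))],orange=[((5,180,120),(18,255,255))],
 red=[((0,170,60),(4,255,255)),((174,170,60),(180,255,255))],yellow=[((20,150,60),(32,255,255))],
 black=[((0,0,0),(180,255,45))],green=[((45,120,50),(85,255,255))],white=[((0,0,200),(180,30,255))])
def mask(im,col):
    h=cv2.cvtColor(im,cv2.COLOR_RGB2HSV); return sum(cv2.inRange(h,*r) for r in RNG[col])
def blobs(im,p,col,z,amin=25):
    out=[]
    for c in cv2.findContours(mask(im,col),cv2.RETR_EXTERNAL,cv2.CHAIN_APPROX_NONE)[0]:
        if cv2.contourArea(c)<amin: continue
        w=cast(c[:,0],z,p).astype(np.float32); r=cv2.minAreaRect(w)
        (s0,s1),a=r[1],r[2]
        if s0<s1: a+=90;s0,s1=s1,s0
        out.append((c[:,0].mean(0).round(),np.round(r[0],1),round(s0,1),round(s1,1),round((a+90)%180-90,1)))
    return out
def show(name,im,box=None,f=1):
    if box: im=im[box[1]:box[3],box[0]:box[2]]
    cv2.imwrite(name,cv2.resize(im,None,fx=f,fy=f,interpolation=cv2.INTER_CUBIC)[...,::-1])
E
python3 - <<'E'
from h import *
for n in("scene","side"):
    im=cv2.imread(f"pics/{n}0.png")[...,::-1].copy();p=manip.camera_params(n)
    for col,z in(("blue",16),("orange",26),("red",84),("yellow",50),("black",10),("green",16)):
        for b in blobs(im,p,col,z,15 if col!="black" else 20):
            if 200<b[1][0]<900 and abs(b[1][1])<600: print(n,col,*b)
E
```

```text
scene blue [100. 238.] [ 704.9 -405.5] 113.5 34.7 -79.3
scene blue [346. 204.] [591.7 240.1] 61.8 47.0 32.3
scene blue [388. 182.] [504.9 382.5] 65.1 40.9 -14.2
scene red [397. 224.] [717.9 328.9] 75.2 64.1 -50.6
scene red [162. 202.] [ 644.3 -245.1] 92.3 17.2 -8.1
scene yellow [251. 251.] [770.8 -23.3] 22.7 9.5 -0.5
scene yellow [291. 250.] [768.8  71.3] 23.1 9.5 -4.9
scene yellow [241. 247.] [758.8 -48.2] 46.3 12.0 0.4
scene yellow [289. 234.] [721.4  70.3] 19.0 9.8 -4.7
scene yellow [250. 235.] [722.2 -24.1] 21.4 12.3 -0.4
scene yellow [137. 165.] [ 460.2 -354.4] 162.4 158.5 2.5
scene black [208. 185.] [ 508.4 -146.6] 46.4 29.3 3.6
scene black [243. 184.] [503.7 -46.4] 46.3 30.5 5.7
scene green [331. 236.] [701.9 182.2] 66.5 42.7 -36.7
scene green [326. 177.] [483.6 200.3] 63.8 49.7 33.6
side blue [281. 316.] [501.2 387.1] 61.1 48.3 -16.3
side blue [252. 269.] [587.2 244.2] 61.7 48.9 32.4
side blue [250. 142.] [ 676.2 -389.1] 86.7 44.0 38.0
side red [200. 280.] [698.1 355.1] 78.2 69.0 -47.7
side red [256. 149.] [ 634.3 -232.8] 84.0 39.7 -6.8
side yellow [190. 205.] [797.6  37. ] 29.7 11.8 -77.4
side yellow [198. 184.] [797.7 -68.9] 52.9 15.7 -84.7
side yellow [316. 147.] [ 431.8 -327.4] 217.6 114.9 -87.6
side black [291. 204.] [504.6 -46.3] 46.9 29.6 5.4
side black [291. 184.] [ 509.  -147.7] 46.3 27.4 5.3
side green [296. 263.] [475.8 208.6] 64.3 53.0 33.7
side green [216. 253.] [694.1 191.7] 66.5 50.4 -35.8
```

```bash
cat >> h.py <<'E'
from scipy.spatial.transform import Rotation as Ro
def tgt(*T):
    """print tool-axis shifts (m) and twist for world targets (x,y,z mm,yaw rad)"""
    s=manip.read_state(); p=s["eef_pos"]; R=Ro.from_euler("xyz",s["eef_rot"]).as_matrix(); y0=s["eef_rot"][2]
    for x,y,z,yaw in T:
        d=R.T@(np.array([x,y,z])-p)/1000; j6=np.arctan2(y,x)-np.pi/2-yaw; j6=(j6+np.pi)%(2*np.pi)-np.pi
        j60=s["joints"][5]; dj=j6-j60; dj1=np.arctan2(y,x)-s["joints"][0]
        print([[round(float(v),4) for v in d],round(float(dj-dj1),3)],"j6",round(j6,2),"dist",round(float(np.linalg.norm(d))*1000))
E
python3 -c "
from h import *
p=manip.camera_params('wrist');R=cv2.Rodrigues(p['rvec'])[0];print(-R.T@np.ravel(p['tvec']),R[2])
tgt((560,-200,300,-.14))
im=cv2.imread('pics/scene0.png')[...,::-1].copy();hsv=cv2.cvtColor(im,cv2.COLOR_RGB2HSV);print(hsv[182,272:286])"
```

```text
[ 257.67529591 -492.14563835  385.39582361] [-0.2719233  -0.09242142 -0.95787055]
[[-0.4647, -0.0948, -0.1789], -2.671] j6 -1.77 dist 507
[[ 12 198 111]
 [ 14 200 112]
 [ 19 188 114]
 [ 16 194 112]
 [ 13 204 111]
 [ 12 204 111]
 [ 11 210 108]
 [  7 199 100]
 [  6 206  93]
 [  5 216  92]
 [  7 199 100]
 [ 11 200 111]
 [ 12 199 114]
 [ 11 172 120]]
```

Request:
play_rows([
  [[-0.24, -0.095, -0.09], -1.3, 0],
  [[-0.465, -0.095, -0.179], -2.671, 0],
  [[-0.465, -0.095, -0.179], -2.671, 0],
  [[-0.465, -0.095, -0.179], -2.671, 0],
  [[-0.465, -0.095, -0.179], -2.671, 0],
  [[-0.465, -0.095, -0.179], -2.671, 0],
  [[-0.465, -0.095, -0.179], -2.671, 0],
  [[-0.465, -0.095, -0.179], -2.671, 0],
  [[-0.465, -0.095, -0.179], -2.671, 0],
  [[-0.465, -0.095, -0.179], -2.671, 0],
  [[-0.465, -0.095, -0.179], -2.671, 0],
  [[-0.465, -0.095, -0.179], -2.671, 0],
  [[-0.465, -0.095, -0.179], -2.671, 0],
  [[-0.465, -0.095, -0.179], -2.671, 0],
  [[-0.465, -0.095, -0.179], -2.671, 0],
  [[-0.465, -0.095, -0.179], -2.671, 0],
  [[-0.465, -0.095, -0.179], -2.671, 0],
  [[-0.465, -0.095, -0.179], -2.671, 0],
  [[-0.465, -0.095, -0.179], -2.671, 0],
  [[-0.465, -0.095, -0.179], -2.671, 0],
])

```text
clock: 2.15
eef_pos: [560.2, -199.7, 300.0]
eef_rot: [-1.57, 0.001, -0.144]
wrist_force: [0.0, -0.8, 0.2]
finger_gap: 94.2
```

Run:
```python
from h import *
RNG["orange"]=[((5,150,80),(20,255,255))]
im,p=grab("wrist");s=manip.read_state();print(s["clock"],s["eef_pos"],s["eef_rot"],s["joints"])
show("pics/w1.png",im,f=1.5)
for col,z in(("red",84),("yellow",50),("black",10),("orange",26)):
    for b in blobs(im,p,col,z,60): print(col,*b)
```

```text
2.2 [ 560.22471994 -199.73699576  300.07648321] [-1.56995233e+00  5.76945138e-04 -1.43274339e-01] [-4.04359977e-01  3.54084228e-01  1.23342544e+00  6.66556191e-04
  1.55485824e+00 -1.83189260e+00]
yellow [110.  72.] [ 432.3 -358.3] 156.3 117.0 -87.8
black [ 41. 347.] [ 855.7 -631.3] 184.5 167.5 81.7
black [431. 324.] [916.1  48.5] 400.0 236.3 65.4
orange [441.  78.] [499.4  54.6] 58.5 44.2 7.2
```

View pics/w1.png

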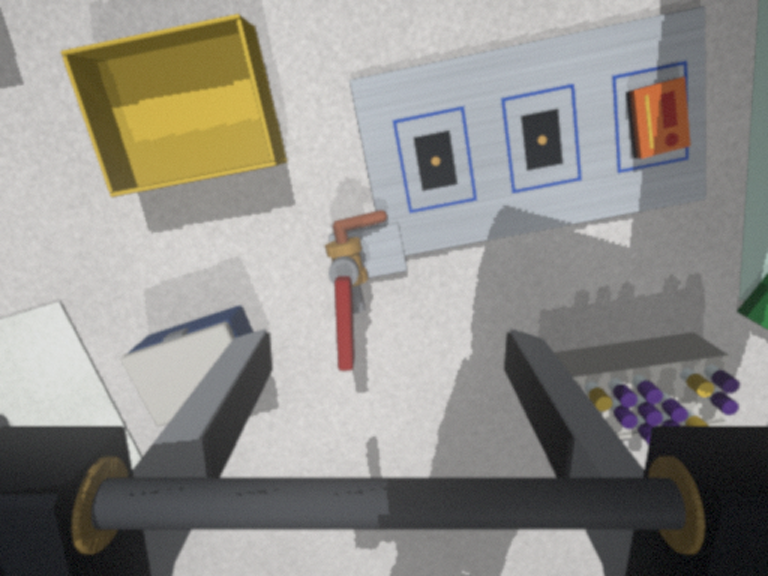

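Wrist view (1.5×): the handle runs from (343,278) to (345,370), pointing to about +x. Pad 2 is at (436,161), pad 1 at (542,140), and the bin's rim corners are at (63,52), (240,16), (283,163) and (112,194).

Run:
```python
from h import *
im,p=grab("wrist")
b2,b1=cast(np.array([[436,161],[541.5,140]])/1.5,10,p);print("b2,b1",b2,b1,b1-b2)
yaw=np.arctan2(-(b1-b2)[0],(b1-b2)[1]);print("yaw",yaw,np.linalg.norm(b1-b2))
# outlines
m=mask(im,"blue")
for c in cv2.findContours(m,cv2.RETR_EXTERNAL,cv2.CHAIN_APPROX_NONE)[0]:
    if cv2.contourArea(c)>300: print("blue",cv2.minAreaRect(cast(c[:,0],10,p).astype(np.float32)))
h=cv2.cvtColor(im,cv2.COLOR_RGB2HSV);print(h[215,224:236].tolist())
r=(cv2.inRange(h,(0,120,50),(6,255,255))|cv2.inRange(h,(172,120,50),(180,255,255)))
for c in cv2.findContours(r,cv2.RETR_EXTERNAL,cv2.CHAIN_APPROX_NONE)[0]:
    if cv2.contourArea(c)>300: print("red",cv2.minAreaRect(cast(c[:,0],84,p).astype(np.float32)))
print("bin",cast(np.array([[63,52],[240,16],[283,163],[112,194]])/1.5,50,p))
```

```text
b2,b1 [ 509.04840012 -145.439121  ] [504.23082365 -46.17365015] [-4.81757646 99.26547084]
yaw 0.04849419796477345 99.38230599434657
[[1, 66, 159], [1, 127, 153], [0, 136, 157], [0, 136, 161], [0, 135, 163], [0, 138, 161], [1, 138, 163], [1, 139, 163], [0, 130, 157], [0, 119, 137], [0, 84, 112], [2, 35, 118]]
red ((630.7258911132812, -248.0100555419922), (11.280043601989746, 83.2821044921875), 82.41563415527344)
bin [[ 377.55857555 -437.86677746]
 [ 372.48047732 -290.13207643]
 [ 489.00074008 -279.63718462]
 [ 493.47998541 -433.4016202 ]]
```

Request:
play_rows([
  [[0.0994, 0.14, -0.0374], -0.011, 0.55],
  [[0.0994, 0.14, -0.0374], -0.011, 0.55],
  [[0.0994, 0.14, -0.0374], -0.011, 0.55],
  [[0.0994, 0.14, -0.0374], -0.011, 0.55],
  [[0.0994, 0.17, -0.0374], -0.011, 0.55],
  [[0.0994, 0.2, -0.0374], -0.011, 0.55],
  [[0.0994, 0.23, -0.0374], -0.011, 0.55],
  [[0.0994, 0.245, -0.0374], -0.011, 0.55],
  [[0.0994, 0.245, -0.0374], -0.011, 0.55],
  [[0.0994, 0.245, -0.0374], -0.011, 0.9],
  [[0.0994, 0.245, -0.0374], -0.011, 0.9],
  [[0.0994, 0.245, -0.0374], -0.011, 0.9],
  [[0.0994, 0.245, -0.0374], -0.011, 0.9],
  [[0.0994, 0.245, -0.0374], -0.011, 0.9],
  [[0.0994, 0.245, -0.0374], -0.011, 0.9],
], squeeze=8)

```text
clock: 3.75
eef_pos: [653.6, -251.0, 56.0]
eef_rot: [-1.571, -0.001, -0.132]
wrist_force: [-0.6, -1.8, 5.9]
finger_gap: 14.3
```

Gripped the handle (gap 14.3 mm, as it should be). Now I'll turn it to the closed stop.

Request:
play_rows([
  [[-0.0002, 0, -0.0052], 0.08, 0.9],
  [[-0.0008, 0, -0.0104], 0.16, 0.9],
  [[-0.0019, 0, -0.0155], 0.24, 0.9],
  [[-0.0033, 0, -0.0204], 0.32, 0.9],
  [[-0.0051, 0, -0.0253], 0.4, 0.9],
  [[-0.0073, 0, -0.03], 0.48, 0.9],
  [[-0.0099, 0, -0.0345], 0.56, 0.9],
  [[-0.0129, 0, -0.0388], 0.64, 0.9],
  [[-0.0161, 0, -0.0429], 0.72, 0.9],
  [[-0.0197, 0, -0.0466], 0.8, 0.9],
  [[-0.0236, 0, -0.0501], 0.88, 0.9],
  [[-0.0277, 0, -0.0532], 0.96, 0.9],
  [[-0.0321, 0, -0.0561], 1.04, 0.9],
  [[-0.0367, 0, -0.0585], 1.12, 0.9],
  [[-0.0414, 0, -0.0606], 1.2, 0.9],
  [[-0.0464, 0, -0.0623], 1.28, 0.9],
  [[-0.0514, 0, -0.0636], 1.36, 0.9],
  [[-0.054, 0, -0.0641], 1.4, 0.9],
  [[-0.0559, 0, -0.0644], 1.43, 0.9],
  [[-0.0559, 0, -0.0644], 1.43, 0.9],
])

```text
clock: 5.75
eef_pos: [591.2, -308.6, 56.4]
eef_rot: [-1.565, -0.003, -1.563]
wrist_force: [12.7, -9.4, -5.8]
finger_gap: 14.4
```

Request:
play_rows([
  [[-0.0005, 0, 0.001], 0, 0.55],
  [[-0.0005, 0, 0.001], 0, 0.55],
  [[-0.0005, 0, 0.001], 0, 0.55],
  [[0, -0.04, 0.001], 0, 0.55],
  [[0, -0.1, 0.001], 0, 0.4],
  [[0, -0.1, 0.001], 0, 0.3],
  [[-0.363, -0.094, -0.089], -1.61, 0.25],
  [[-0.363, -0.094, -0.089], -1.61, 0.25],
  [[-0.363, -0.094, -0.089], -1.61, 0.25],
  [[-0.363, -0.094, -0.089], -1.61, 0.25],
  [[-0.363, -0.094, -0.089], -1.61, 0.25],
  [[-0.363, -0.094, -0.089], -1.61, 0.25],
  [[-0.363, -0.094, -0.089], -1.61, 0.25],
  [[-0.363, -0.094, -0.089], -1.61, 0.25],
  [[-0.363, -0.094, -0.089], -1.61, 0.25],
  [[-0.363, -0.094, -0.089], -1.61, 0.25],
  [[-0.363, -0.094, -0.089], -1.61, 0.25],
  [[-0.363, -0.094, -0.089], -1.61, 0.25],
  [[-0.363, -0.094, -0.089], -1.61, 0.25],
  [[-0.363, -0.094, -0.089], -1.61, 0.25],
])

```text
clock: 7.75
eef_pos: [498.8, 53.9, 148.7]
eef_rot: [-1.574, -0.005, 0.044]
wrist_force: [0.6, -0.4, -0.5]
finger_gap: 70.6
```

Request:
play_rows([
  [[-0.363, -0.094, -0.089], -1.61, 0.25],
  [[0, 0, 0], 0, 0.25],
])

```text
clock: 7.95
eef_pos: [486.8, 52.4, 153.1]
eef_rot: [-1.574, -0.006, 0.072]
wrist_force: [1.4, -0.3, 0.8]
finger_gap: 70.2
```

Run:
```python
from h import *
s=manip.read_state();print(s["clock"],s["eef_pos"],s["eef_rot"])
im,p=grab("scene")
for b in blobs(im,p,"red",84,15)+blobs(im,p,"blue",16,15): print(*b)
show("pics/s2.png",im,(130,130,460,300),2.4)
im,p=grab("side")
for b in blobs(im,p,"red",84,15)+blobs(im,p,"blue",16,15): print(*b)
print("expect tip px side", proj([[593.1,-330.3,84],[588.8,-242.4,84]],p))
tgt((499.4,53.7,12,.0485))
```

```text
7.95 [486.75811547  52.42279158 153.05999687] [-1.57414395 -0.00595621  0.07235381]
[397. 224.] [717.7 329.2] 76.1 64.1 -50.6
[149. 190.] [ 600.2 -285.5] 81.3 25.4 89.7
[467.  49.] [-228.2  893.4] 238.9 216.4 -1.0
[100. 238.] [ 704.8 -405.5] 113.5 34.5 -79.3
[345. 204.] [591.8 240.1] 61.5 46.8 31.2
[388. 182.] [504.8 381.8] 65.9 40.8 -15.6
[ 25. 160.] [ 405.5 -705. ] 242.5 150.1 24.3
[506. 382.] [ 63.1 551.7] 21.6 4.2 6.1
[200. 280.] [698.1 355.1] 78.2 69.0 -47.7
[270. 143.] [ 589.7 -277.7] 90.5 6.9 -84.8
[281. 316.] [501.2 387.1] 61.1 48.3 -16.3
[252. 269.] [587.2 244.2] 61.7 48.9 32.4
[251. 145.] [ 666.7 -369.8] 73.7 68.7 8.0
[323. 115.] [ 396.8 -616.5] 132.3 40.0 44.3
expect tip px side [[270.38795591 134.90664765]
 [269.26528934 148.39760707]]
[[-0.0003, 0.136, -0.0002], -0.01] j6 -1.51 dist 136
```

View pics/s2.png

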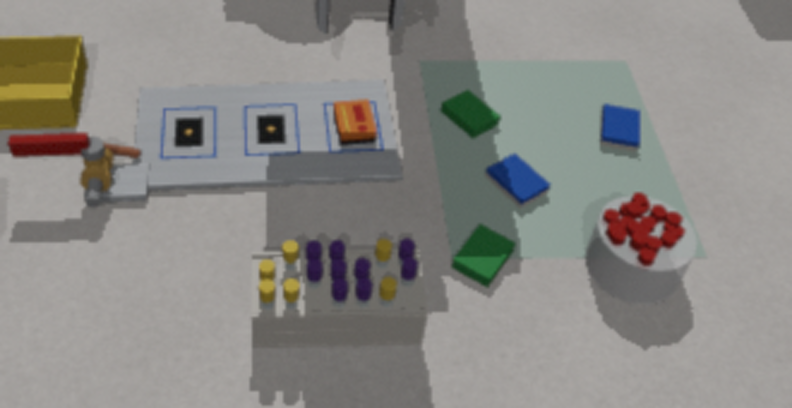

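The handle now points along −y at (600–589, −280), i.e. closed. Next is picking up the orange cartridge.

Request:
play_rows([
  [[0, 0.05, 0], -0.01, 0.25],
  [[0, 0.09, 0], -0.01, 0.25],
  [[0, 0.115, 0], -0.01, 0.25],
  [[0, 0.13, 0], -0.01, 0.25],
  [[0, 0.136, 0], -0.01, 0.25],
  [[0, 0.136, 0], -0.01, 0.25],
  [[0, 0.136, 0], -0.01, 0.8],
  [[0, 0.136, 0], -0.01, 0.8],
  [[0, 0.136, 0], -0.01, 0.8],
  [[0, 0.136, 0], -0.01, 0.8],
  [[0, 0.136, 0], -0.01, 0.8],
  [[0, 0.136, 0], -0.01, 0.8],
  [[0, 0.12, 0], -0.01, 0.8],
  [[0, 0.09, 0], -0.01, 0.8],
  [[0, 0.05, 0], -0.01, 0.8],
  [[0, 0.01, 0], -0.01, 0.8],
  [[0, 0, 0], -0.01, 0.8],
], squeeze=30)

```text
clock: 9.75
eef_pos: [500.4, 54.3, 152.0]
eef_rot: [-1.574, -0.011, 0.049]
wrist_force: [-0.2, -0.3, -0.8]
finger_gap: 44.1
```

```bash
python3 -c "
from h import *
tgt((435,-355,150,.0485),(435,-355,70,.0485))"
```

```text
[[-0.0855, 0.0022, -0.4056], -0.0] j6 -2.3 dist 415
[[-0.0864, 0.0821, -0.4054], -0.0] j6 -2.3 dist 423
```

Request:
play_rows([
  [[-0.007, 0, -0.034], 0, 0.8],
  [[-0.015, 0, -0.069], 0, 0.8],
  [[-0.022, 0, -0.103], 0, 0.8],
  [[-0.029, 0, -0.137], 0, 0.8],
  [[-0.037, 0, -0.171], 0, 0.8],
  [[-0.044, 0, -0.205], 0, 0.8],
  [[-0.051, 0, -0.24], 0, 0.8],
  [[-0.058, 0, -0.274], 0, 0.8],
  [[-0.066, 0, -0.308], 0, 0.8],
  [[-0.073, 0, -0.342], 0, 0.8],
  [[-0.08, 0, -0.376], 0, 0.8],
  [[-0.0876, 0, -0.4105], 0, 0.8],
  [[-0.0876, 0, -0.4105], 0, 0.8],
  [[-0.0876, 0.03, -0.4105], 0, 0.8],
  [[-0.0876, 0.07, -0.4105], 0, 0.8],
  [[-0.0876, 0.11, -0.4105], 0, 0.8],
  [[-0.0876, 0.122, -0.4105], 0, 0.8],
  [[-0.0876, 0.122, -0.4105], 0, 0.8],
])

```text
clock: 11.55
eef_pos: [433.9, -359.3, 28.7]
eef_rot: [-1.571, -0.008, 0.05]
wrist_force: [-1.1, -0.4, -0.4]
finger_gap: 43.6
```

Request:
play_rows([
  [[0, 0, 0], 0, 0.3],
  [[0, 0, 0], 0, 0.3],
  [[0, 0, 0], 0, 0.3],
  [[0, -0.05, 0], 0, 0.3],
  [[0, -0.1, 0], 0, 0.3],
  [[0, -0.15, 0], 0, 0.2],
  [[0, -0.2, 0], 0, 0.1],
  [[0.13, -0.27, 0.653], 0, 0],
  [[0.13, -0.27, 0.653], 0, 0],
  [[0.13, -0.27, 0.653], 0, 0],
  [[0.13, -0.27, 0.653], 0, 0],
  [[0.13, -0.27, 0.653], 0, 0],
  [[0.13, -0.27, 0.653], 0, 0],
  [[0.13, -0.27, 0.653], 0, 0],
  [[0.13, -0.27, 0.653], 0, 0],
  [[0.13, -0.27, 0.653], 0, 0],
  [[0.13, -0.27, 0.653], 0, 0],
  [[0.13, -0.27, 0.653], 0, 0],
  [[0.13, -0.27, 0.653], 0, 0],
  [[0.13, -0.27, 0.653], 0, 0],
])

```text
clock: 13.55
eef_pos: [526.0, 282.3, 299.0]
eef_rot: [-1.57, -0.01, 0.05]
wrist_force: [0.8, -1.1, 0.7]
finger_gap: 94.0
```

Run:
```python
from h import *
s=manip.read_state();print(s["clock"],s["eef_pos"],s["eef_rot"])
manip.camera("scene"),manip.camera("scene"),manip.camera("scene")
im,p=grab("wrist");show("pics/w3.png",im,f=1.5)
for col in("blue","green"):
  for b in blobs(im,p,col,16,100): print(col,*b)
s=manip.read_state();print(s["clock"],s["eef_pos"],s["eef_rot"])
im,p=grab("scene")
for b in blobs(im,p,"orange",10,10): print("scene",*b)
```

```text
13.55 [526.01578795 282.26596073 299.01045947] [-1.57039149 -0.010056    0.049751  ]
blue [228. 186.] [587.2 240.6] 58.7 43.4 32.6
blue [331. 133.] [501.  383.8] 58.9 43.5 -15.9
green [202. 110.] [474.4 202.2] 57.0 41.5 34.2
13.75 [525.98665453 280.70481452 297.8920603 ] [-1.57104378 -0.00877161  0.05126242]
scene [139. 165.] [ 419.8 -363.2] 50.6 49.0 -0.1
```

View pics/w3.png

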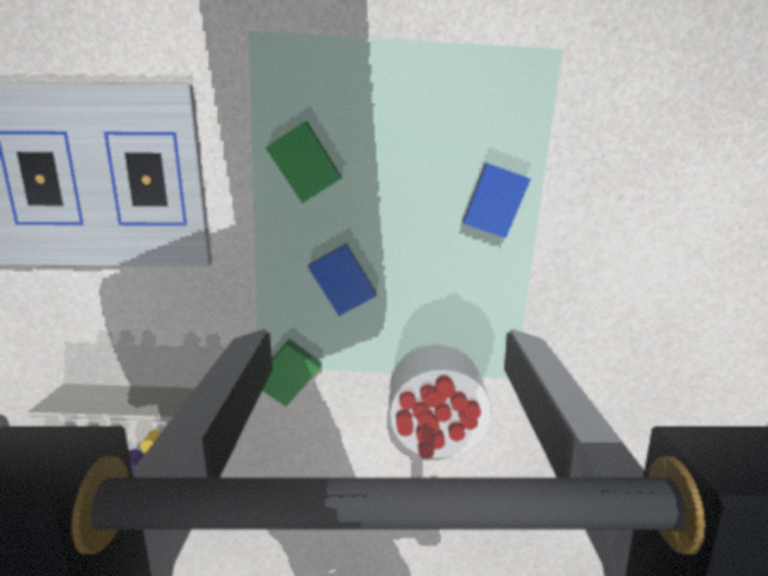

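The orange cartridge is in the bin at (420,−363). Cartridge A is at (587,241) at 32.6° and B at (501,384) at −15.9°. Both have the right size. The tool always points down, so I'll flip B by pinching one end lightly and letting it pivot about the jaw axis.

```bash
python3 -c "
from h import *
tgt((527,376.4,60,-.2775),(527,376.4,7,-.2775))"
```

```text
[[0.0036, 0.238, 0.0965], 0.327] j6 -0.67 dist 257
[[0.0032, 0.291, 0.0966], 0.327] j6 -0.67 dist 307
```

Request:
play_rows([
  [[0.0034, 0.15, 0.0965], 0.327, 0.25],
  [[0.0034, 0.15, 0.0965], 0.327, 0.25],
  [[0.0034, 0.15, 0.0965], 0.327, 0.25],
  [[0.0034, 0.19, 0.0965], 0.327, 0.25],
  [[0.0034, 0.23, 0.0965], 0.327, 0.25],
  [[0.0034, 0.26, 0.0965], 0.327, 0.25],
  [[0.0034, 0.28, 0.0965], 0.327, 0.25],
  [[0.0034, 0.291, 0.0965], 0.327, 0.25],
  [[0.0034, 0.291, 0.0965], 0.327, 0.25],
  [[0.0034, 0.291, 0.0965], 0.327, 0.25],
  [[0.0034, 0.291, 0.0965], 0.327, 0.6],
  [[0.0034, 0.291, 0.0965], 0.327, 0.6],
  [[0.0034, 0.291, 0.0965], 0.327, 0.6],
  [[0.0034, 0.291, 0.0965], 0.327, 0.6],
  [[0.0034, 0.291, 0.0965], 0.327, 0.6],
  [[0.0034, 0.291, 0.0965], 0.327, 0.6],
  [[0.0034, 0.291, 0.0965], 0.327, 0.6],
], squeeze=3)

```text
clock: 15.5
eef_pos: [527.4, 376.4, 7.4]
eef_rot: [-1.568, -0.009, -0.277]
wrist_force: [-1.2, -0.2, 5.4]
finger_gap: 44.2
```

Request:
play_rows([
  [[0, -0.01, 0], 0, 0.6],
  [[0, -0.02, 0], 0, 0.6],
  [[0, -0.03, 0], 0, 0.6],
  [[0, -0.045, 0], 0, 0.6],
  [[0, -0.06, 0], 0, 0.6],
  [[0, -0.075, 0], 0, 0.6],
  [[0, -0.09, 0], 0, 0.6],
  [[0, -0.09, 0], 0, 0.6],
  [[0, -0.09, 0], 0, 0.6],
])

```text
clock: 16.4
eef_pos: [526.6, 376.4, 97.4]
eef_rot: [-1.568, -0.009, -0.277]
wrist_force: [-0.2, 0.2, -1.9]
finger_gap: 44.2
```

Run:
```python
from h import *
im,p=grab("side");a,b=proj([[500,390,60]],p)[0];a,b=int(a),int(b)
x=im[max(0,b-80):b+80,max(0,a-80):a+80]
im2,p2=grab("scene");a,b=proj([[500,390,60]],p2)[0];a,b=int(a),int(b)
y=im2[b-80:b+80,a-80:a+80]
w,_=grab("wrist")
show("pics/f4.png",np.hstack([cv2.resize(x,(400,400)),cv2.resize(y,(400,400))]))
```

```text
(no output)
```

View pics/f4.png

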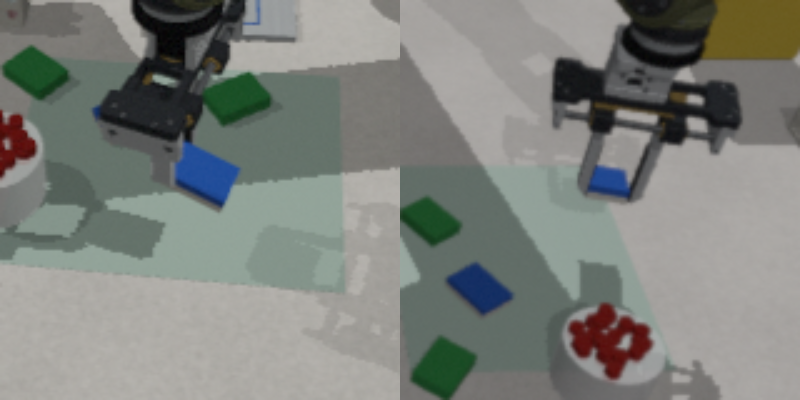

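```bash
cat >> h.py <<'E'
def tri(pa,ca,pb,cb):
    P=lambda c:c["K"]@np.c_[cv2.Rodrigues(c["rvec"])[0],np.ravel(c["tvec"])]
    X=cv2.triangulatePoints(P(ca),P(cb),np.array(pa,float).reshape(2,1),np.array(pb,float).reshape(2,1)).ravel(); return X[:3]/X[3]
E
python3 - <<'E'
from h import *
print(manip.read_state()["clock"],manip.read_state()["moment"])
for n in("side","scene"):
    im,p=grab(n)
    for c in cv2.findContours(mask(im,"blue"),cv2.RETR_EXTERNAL,cv2.CHAIN_APPROX_NONE)[0]:
        if cv2.contourArea(c)<40: continue
        q=cast([c[:,0].mean(0)],60,p)[0]
        if abs(q[0]-500)<90 and abs(q[1]-390)<90: print(n,cv2.contourArea(c),cv2.approxPolyDP(c,2,True)[:,0].tolist(), proj([[501-27*0,384,105]],p))
E
```

```text
16.55 [ 0.03981139 -0.11287607 -0.01589529]
side 370.5 [[276, 280], [272, 290], [273, 298], [290, 306], [297, 291]] [[282.25986543 289.73209703]]
scene 126.0 [[392, 156], [390, 165], [405, 167], [402, 157]] [[396.76181806 157.86752155]]
```

Run:
```python
from h import *
a,b=manip.camera_params("side"),manip.camera_params("scene")
print(tri((290,306),a,(402,157),b),tri((297,291),a,(392,156),b),tri((273,298),a,(405,167),b))
```

```text
[480.11339738 411.88927846  87.00972145] [470.89306654 378.26194563  93.56238922] [521.9260907  402.24302177  93.61326824]
```

Triangulation puts the free end only about 10° down, so the pads' friction torque holds the cartridge at 3 N. I'll try a few asymmetric jerks, with hard upward acceleration at the bottom, to ratchet it down.

Request:
play_rows([
  [[0, -0.05, 0], 0, 0.6],
  [[0, -0.1, 0], 0, 0.6],
  [[0, -0.14, 0], 0, 0.6],
  [[0, -0.17, 0], 0, 0.6],
  [[0, -0.19, 0], 0, 0.6],
  [[0, -0.2, 0], 0, 0.6],
  [[0, -0.19, 0], 0, 0.6],
  [[0, -0.17, 0], 0, 0.6],
  [[0, -0.14, 0], 0, 0.6],
  [[0, -0.1, 0], 0, 0.6],
  [[0, -0.05, 0], 0, 0.6],
  [[0, -0.1, 0], 0, 0.6],
  [[0, -0.14, 0], 0, 0.6],
  [[0, -0.17, 0], 0, 0.6],
  [[0, -0.19, 0], 0, 0.6],
  [[0, -0.2, 0], 0, 0.6],
  [[0, -0.2, 0], 0, 0.6],
], squeeze=3)

```text
clock: 18.35
eef_pos: [524.7, 376.3, 295.7]
eef_rot: [-1.569, -0.008, -0.277]
wrist_force: [0.4, 0.6, -0.9]
finger_gap: 43.8
```

Run:
```python
from h import *
im,p=grab("wrist");show("pics/w5.png",im)
```

```text
(no output)
```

View pics/w5.png

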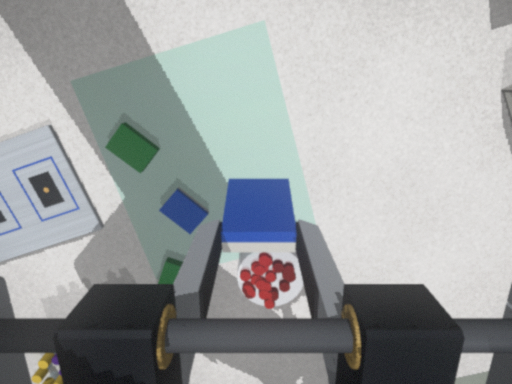

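```bash
cat > tilt.py <<'E'
from h import *
def tilt(q,p):
    """q: 4 px of blue back (free L,R, held L,R): 60x44 rect pose -> tilt"""
    obj=np.array([[-30,22,0],[-30,-22,0],[30,22,0],[30,-22,0]],float)
    ok,r,t,e=cv2.solvePnPGeneric(obj,np.array(q,float),p["K"],None,flags=cv2.SOLVEPNP_IPPE)[:4]
    Rw=cv2.Rodrigues(p["rvec"])[0]
    for ri,ti,ei in zip(r,t,e if e is not None else [0,0]):
        R=Rw.T@cv2.Rodrigues(ri)[0];c=Rw.T@(ti.ravel()-np.ravel(p["tvec"]))
        print("long axis",R[:,0].round(2),"normal",R[:,2].round(2),"centre",c.round(1),"tilt",np.degrees(np.arcsin(R[2,0])).round(1),ei)
E
python3 - <<'E'
from tilt import *
p=manip.camera_params("wrist");s=manip.read_state();print(s["eef_pos"])
tilt([(229,179),(290,179),(222,240),(296,240)],p)
E
```

```text
[524.56101978 376.1980202  294.6605349 ]
long axis [ 0.33 -0.1   0.94] normal [ 0.9  -0.25 -0.35] centre [515.1 379.9 273.9] tilt 69.5 [0.35235284]
long axis [ 0.85 -0.25 -0.46] normal [-0.45  0.13 -0.89] centre [516.6 379.5 281.4] tilt -27.7 [4.87047996]
```

Run:
```python
from tilt import *
im=cv2.imread("pics/w5.png")[...,::-1].copy()
for r in range(174,258,3): print(r,im[r,258].tolist(), end="; ")
h=mask(im,"blue")
for r in (181,195,210,218,222,230,238,242):
    c=np.flatnonzero(h[r,200:320])+200; print(r,c.min(),c.max())
p=manip.camera_params("wrist")
tilt([(228,179),(290,179),(223,220),(296,220)],p)
```

```text
174 [189, 215, 206]; 177 [175, 201, 198]; 180 [63, 91, 154]; 183 [62, 88, 153]; 186 [64, 89, 156]; 189 [59, 84, 152]; 192 [58, 85, 153]; 195 [58, 87, 155]; 198 [57, 85, 154]; 201 [54, 83, 153]; 204 [55, 82, 154]; 207 [56, 83, 154]; 210 [51, 78, 150]; 213 [53, 79, 151]; 216 [56, 83, 156]; 219 [52, 78, 152]; 222 [53, 79, 152]; 225 [51, 79, 152]; 228 [52, 78, 152]; 231 [52, 81, 158]; 234 [60, 92, 179]; 237 [62, 94, 180]; 240 [66, 97, 180]; 243 [189, 191, 194]; 246 [202, 200, 197]; 249 [203, 201, 198]; 252 [198, 199, 200]; 255 [176, 167, 172]; 181 229 287
195 227 289
210 200 291
218 200 293
222 222 294
230 221 295
238 221 295Traceback (most recent call last):
  File "<stdin>", line 6, in <module>
    return umr_minimum(a, axis, None, out, keepdims, initial, where)
ValueError: zero-size array to reduction operation minimum which has no identity
```

Run:
```python
from tilt import *
p=manip.camera_params("wrist")
tilt([(228.5,178.5),(288.5,178.5),(221,232.5),(295.5,232.5)],p)
```

```text
long axis [ 0.26 -0.08  0.96] normal [ 0.93 -0.26 -0.27] centre [513.  379.9 272.1] tilt 74.2 [0.21769718]
long axis [ 0.8  -0.23 -0.56] normal [-0.54  0.15 -0.83] centre [513.9 379.7 281.1] tilt -33.8 [5.43620357]
```

The jerks worked. The back face fits a 60×44 rectangle at a 74° hang (0.2 px error), with the free end down. Next I'll lower it until the free edge touches and carry it over the top along an arc.

Request:
play_rows([
  [[0, 0.01, 0], 0, 0.6],
  [[0, 0.03, 0], 0, 0.6],
  [[0, 0.06, 0], 0, 0.6],
  [[0, 0.09, 0], 0, 0.6],
  [[0, 0.12, 0], 0, 0.6],
  [[0, 0.15, 0], 0, 0.6],
  [[0, 0.18, 0], 0, 0.6],
  [[0, 0.2, 0], 0, 0.6],
  [[0, 0.215, 0], 0, 0.6],
  [[0, 0.225, 0], 0, 0.6],
  [[0, 0.232, 0], 0, 0.6],
  [[0, 0.232, 0], 0, 0.6],
])

```text
clock: 19.6
eef_pos: [525.8, 375.7, 62.0]
eef_rot: [-1.571, -0.006, -0.277]
wrist_force: [0.4, 0.2, -1.2]
finger_gap: 44.0
```

Run:
```python
from tilt import *
s=manip.read_state();print(s["eef_pos"])
im,p=grab("wrist");h=mask(im,"blue")
for r in range(160,262,6):
    c=np.flatnonzero(h[r,217:305])+217; print(r,im[r,258].tolist(),(c.min(),c.max()) if len(c) else None)
```

```text
[525.84920029 375.74352525  61.96695931]
160 [168, 192, 185] None
166 [165, 189, 182] None
172 [167, 191, 183] None
178 [127, 149, 168] None
184 [60, 88, 152] (np.int64(229), np.int64(287))
190 [57, 85, 152] (np.int64(228), np.int64(289))
196 [55, 82, 151] (np.int64(227), np.int64(289))
202 [55, 81, 151] (np.int64(226), np.int64(290))
208 [53, 81, 150] (np.int64(225), np.int64(291))
214 [54, 80, 151] (np.int64(224), np.int64(293))
220 [51, 81, 151] (np.int64(223), np.int64(293))
226 [52, 81, 150] (np.int64(221), np.int64(295))
232 [58, 91, 173] (np.int64(220), np.int64(296))
238 [55, 90, 175] (np.int64(221), np.int64(295))
244 [198, 198, 194] None
250 [198, 200, 194] None
256 [129, 146, 143] None
```

Request:
play_rows([
  [[0, 0.005, 0], 0, 0.6],
  [[-0.005, 0.006, 0], 0, 0.6],
  [[-0.01, 0.006, 0], 0, 0.6],
  [[-0.015, 0.006, 0], 0, 0.6],
  [[-0.02, 0.0065, 0], 0, 0.6],
  [[-0.025, 0.007, 0], 0, 0.6],
  [[-0.0345, 0.0095, 0], 0, 0.6],
  [[-0.0435, 0.0135, 0], 0, 0.6],
  [[-0.0515, 0.019, 0], 0, 0.6],
  [[-0.0585, 0.026, 0], 0, 0.6],
  [[-0.064, 0.0335, 0], 0, 0.6],
  [[-0.068, 0.042, 0], 0, 0.6],
  [[-0.07, 0.049, 0], 0, 0.6],
  [[-0.071, 0.054, 0], 0, 0.6],
  [[-0.071, 0.057, 0], 0, 0.6],
  [[-0.071, 0.057, 0], 0, 0.6],
  [[-0.071, 0.057, 0], 0, 0.6],
])

```text
clock: 21.35
eef_pos: [458.4, 395.0, 5.1]
eef_rot: [-1.571, -0.007, -0.277]
wrist_force: [-0.3, -0.6, -0.7]
finger_gap: 44.5
```

Run:
```python
from tilt import *
im,p=grab("wrist");show("pics/w6.png",im)
```

```text
(no output)
```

View pics/w6.png

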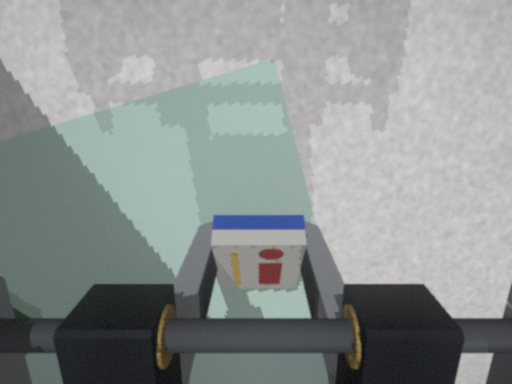

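White face is up with the strip and red windows visible, and the end face reads blue below and white above. I'll release, rise and measure.

Request:
play_rows([
  [[0, 0, 0], 0, 0.3],
  [[0, 0, 0], 0, 0.3],
  [[0, 0, 0], 0, 0.3],
  [[0, -0.03, 0], 0, 0.25],
  [[0.01, -0.07, 0], 0, 0.25],
  [[0.02, -0.11, 0], 0, 0.25],
  [[0.027, -0.145, 0], 0, 0.25],
  [[0.027, -0.145, 0], 0, 0.25],
  [[0.027, -0.145, 0], 0, 0.25],
])

```text
clock: 22.3
eef_pos: [483.5, 387.8, 150.6]
eef_rot: [-1.57, -0.007, -0.278]
wrist_force: [-0.7, 0.5, -1.0]
finger_gap: 70.5
```

Run:
```python
from tilt import *
im,p=grab("wrist");show("pics/w7.png",im)
h=cv2.cvtColor(im,cv2.COLOR_RGB2HSV);print(h[200:300:8,258].tolist())
s=manip.read_state();print(s["eef_pos"],s["eef_rot"])
print(proj([[484,387,16]],p))
```

```text
[[78, 31, 195], [80, 28, 189], [80, 30, 193], [80, 31, 197], [80, 30, 195], [79, 29, 192], [81, 30, 193], [78, 31, 192], [79, 32, 192], [81, 31, 174], [83, 27, 113], [84, 32, 112], [83, 28, 109]]
[483.04505101 387.61744764 149.47852662] [-1.57126385 -0.00614086 -0.27737579]
[[257.12240103 175.70709031]]
```

View pics/w7.png

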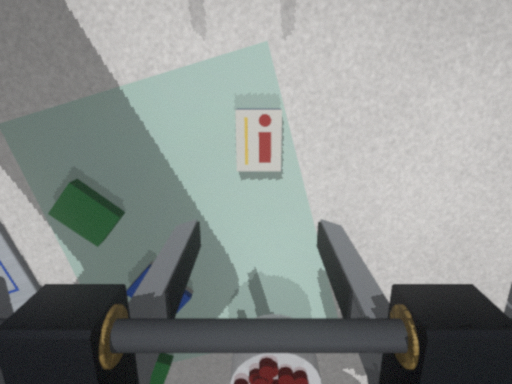

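Run:
```python
from tilt import *
im=cv2.imread("pics/w7.png")[...,::-1].copy();p=manip.camera_params("wrist")
h=cv2.cvtColor(im,cv2.COLOR_RGB2HSV);print(h[140,228:290:3].tolist())
m=((h[...,1]<18)&(h[...,2]>150)).astype(np.uint8)*255;m[:, :225]=0;m[:,292:]=0;m[:100]=0;m[185:]=0
m|=cv2.inRange(h,(0,100,50),(30,255,255))*(m[:]*0+1); m[:, :225]=0;m[:,292:]=0;m[:100]=0;m[185:]=0
m=cv2.morphologyEx(m,cv2.MORPH_OPEN,np.ones((5,5)))
for c in cv2.findContours(m,cv2.RETR_EXTERNAL,cv2.CHAIN_APPROX_NONE)[0]:
    if cv2.contourArea(c)>300: print(cv2.boundingRect(c),cv2.minAreaRect(cast(c[:,0],16,p).astype(np.float32)))
print(cast([[237,109],[281,109],[282,172],[236,172]],16,p))
# A again
for b in blobs(im,p,"blue",16,100): print(*b)
```

```text
[[79, 32, 192], [80, 31, 192], [79, 29, 192], [26, 9, 194], [30, 9, 196], [25, 14, 197], [23, 126, 204], [30, 10, 196], [20, 8, 198], [20, 8, 198], [5, 26, 187], [1, 137, 156], [1, 139, 154], [1, 142, 154], [2, 88, 166], [21, 9, 200], [23, 10, 200], [26, 9, 197], [78, 20, 151], [80, 26, 194], [78, 27, 192]]
(235, 109, 47, 63) ((449.683349609375, 397.61492919921875), (44.56549072265625, 60.37726593017578), 74.23456573486328)
[[415.16946404 386.46429826]
 [426.54000083 426.29414943]
 [486.08687476 411.63950401]
 [473.49875474 367.54027425]]
[137. 282.] [562.6 225.2] 44.3 7.7 -50.4
```

```bash
python3 -c "
from h import *
tgt((449.7,397.6,3,-.2755))"
```

```text
[[-0.0357, 0.1463, 0.0005], -0.003] j6 -0.57 dist 151
```

Request:
play_rows([
  [[-0.0357, 0.05, 0.0005], 0, 0.25],
  [[-0.0357, 0.09, 0.0005], 0, 0.25],
  [[-0.0357, 0.12, 0.0005], 0, 0.25],
  [[-0.0357, 0.14, 0.0005], 0, 0.25],
  [[-0.0357, 0.1463, 0.0005], 0, 0.25],
  [[-0.0357, 0.1463, 0.0005], 0, 0.25],
  [[-0.0357, 0.1463, 0.0005], 0, 0.7],
  [[-0.0357, 0.1463, 0.0005], 0, 0.7],
  [[-0.0357, 0.1463, 0.0005], 0, 0.7],
  [[-0.0357, 0.1463, 0.0005], 0, 0.7],
  [[-0.0357, 0.1463, 0.0005], 0, 0.7],
  [[-0.0357, 0.1463, 0.0005], 0, 0.7],
  [[-0.0357, 0.12, 0.0005], 0, 0.7],
  [[-0.0357, 0.08, 0.0005], 0, 0.7],
  [[-0.0357, 0.04, 0.0005], 0, 0.7],
  [[-0.0357, 0, 0.0005], 0, 0.7],
  [[-0.0357, 0, 0.0005], 0, 0.7],
  [[-0.0357, 0, 0.0005], 0, 0.7],
], squeeze=30)

```text
clock: 24.15
eef_pos: [448.9, 397.9, 149.5]
eef_rot: [-1.57, -0.007, -0.277]
wrist_force: [-0.5, -0.2, -0.7]
finger_gap: 43.8
```

```bash
python3 -c "
from h import *
tgt((450,54,200,.0485))"
```

```text
[[0.0956, -0.05, -0.3304], -0.328] j6 -1.5 dist 348
```

Request:
play_rows([
  [[0.014, -0.005, -0.026], -0.03, 0.7],
  [[0.028, -0.01, -0.052], -0.06, 0.7],
  [[0.042, -0.015, -0.078], -0.09, 0.7],
  [[0.056, -0.02, -0.104], -0.12, 0.7],
  [[0.07, -0.025, -0.13], -0.15, 0.7],
  [[0.084, -0.03, -0.156], -0.18, 0.7],
  [[0.098, -0.035, -0.182], -0.21, 0.7],
  [[0.112, -0.04, -0.208], -0.24, 0.7],
  [[0.126, -0.045, -0.234], -0.27, 0.7],
  [[0.14, -0.05, -0.26], -0.3, 0.7],
  [[0.154, -0.05, -0.286], -0.32, 0.7],
  [[0.1678, -0.05, -0.31], -0.328, 0.7],
  [[0.1678, -0.05, -0.31], -0.328, 0.7],
  [[0.1678, -0.05, -0.31], -0.328, 0.7],
  [[0.1678, -0.05, -0.31], -0.328, 0.7],
])

```text
clock: 25.65
eef_pos: [524.7, 54.6, 199.7]
eef_rot: [-1.573, -0.005, 0.051]
wrist_force: [0.3, 1.0, -1.1]
finger_gap: 43.9
```

Run:
```python
from tilt import *
im,p=grab("wrist");show("pics/w8.png",im)
s=manip.read_state();print(s["eef_pos"],s["eef_rot"],s["finger_gap"])
h=cv2.cvtColor(im,cv2.COLOR_RGB2HSV)
for nm,m in(("dark",cv2.inRange(h,(0,0,0),(180,255,75))),("blue",cv2.inRange(h,(100,70,40),(130,255,255)))):
  for c in cv2.findContours(m,cv2.RETR_EXTERNAL,cv2.CHAIN_APPROX_NONE)[0]:
    if cv2.contourArea(c)>500: print(nm,cv2.boundingRect(c),cv2.minAreaRect(cast(c[:,0],10,p).astype(np.float32)))
```

```text
[524.70096737  54.69027784 199.91273281] [-1.57259298 -0.00541092  0.05146922] 43.63575932310101
dark (0, 230, 512, 154) ((732.808349609375, 55.0552978515625), (244.57789611816406, 710.9964599609375), 2.990541458129883)
dark (66, 120, 32, 40) ((508.0129699707031, -147.24049377441406), (44.67158889770508, 30.869125366210938), 2.90626859664917)
blue (381, 193, 54, 58) ((589.4837646484375, 242.93711853027344), (65.17911529541016, 46.47103500366211), 32.54311752319336)
blue (229, 102, 60, 77) ((499.427001953125, 53.48138427734375), (87.13880920410156, 66.48884582519531), 2.701002836227417)
blue (138, 101, 64, 77) ((503.5525817871094, -46.87469482421875), (87.08769989013672, 66.6968994140625), 2.674165964126587)
blue (47, 101, 70, 77) ((508.54180908203125, -147.05410766601562), (87.3055419921875, 66.58150482177734), 2.661747455596924)
```

View pics/w8.png

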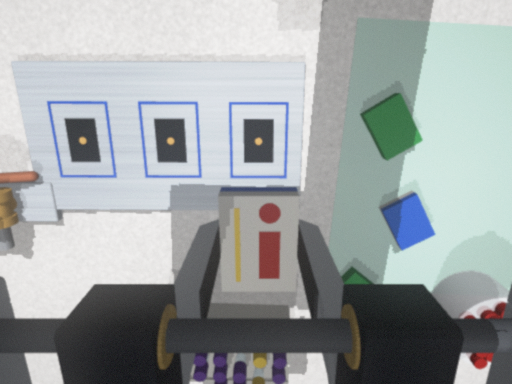

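Run:
```python
from tilt import *
im,p=grab("wrist");s=manip.read_state();T=s["eef_pos"]
for c in (230,250,285): print([int(im[r,c].sum()) for r in range(182,302,2)])
y=s["eef_rot"][2];u=np.array([np.cos(y),np.sin(y)])
for r in (188,195,292,304):print(r,[((q-T[:2])@u).round(1) for q in cast([[258,r]],T[2]+13,p)])
tgt((499.4,53.5,13.5,.0468))
```

```text
[653, 622, 427, 244, 253, 316, 338, 393, 419, 421, 416, 415, 418, 437, 479, 487, 485, 483, 482, 476, 482, 480, 495, 490, 500, 505, 500, 494, 498, 497, 494, 498, 490, 501, 496, 495, 494, 501, 498, 501, 496, 501, 501, 503, 501, 499, 503, 493, 495, 500, 503, 492, 497, 494, 491, 422, 412, 404, 415, 419]
[649, 655, 469, 244, 255, 319, 330, 443, 502, 494, 489, 495, 502, 501, 493, 497, 501, 494, 497, 497, 493, 495, 500, 490, 490, 496, 495, 501, 495, 500, 497, 500, 492, 499, 496, 489, 492, 500, 487, 496, 503, 496, 493, 498, 492, 491, 497, 500, 497, 500, 494, 497, 495, 490, 489, 435, 418, 417, 413, 418]
[634, 597, 422, 246, 257, 318, 336, 446, 499, 501, 497, 497, 491, 495, 500, 499, 498, 502, 496, 495, 499, 497, 486, 494, 490, 494, 495, 498, 493, 498, 488, 496, 490, 496, 488, 488, 494, 493, 488, 490, 489, 491, 493, 485, 490, 488, 489, 491, 490, 483, 487, 489, 493, 485, 478, 428, 415, 408, 416, 422]
188 [np.float64(-33.3)]
195 [np.float64(-29.3)]
292 [np.float64(31.8)]
304 [np.float64(40.3)]
[[-0.0265, 0.1864, 0.0004], 0.004] j6 -1.51 dist 188
```

Request:
play_rows([
  [[-0.015, 0.02, 0.0004], 0.004, 0.7],
  [[-0.0278, 0.05, 0.0004], 0.004, 0.7],
  [[-0.0278, 0.09, 0.0004], 0.004, 0.7],
  [[-0.0278, 0.12, 0.0004], 0.004, 0.7],
  [[-0.0278, 0.15, 0.0004], 0.004, 0.7],
  [[-0.0278, 0.17, 0.0004], 0.004, 0.7],
  [[-0.0278, 0.18, 0.0004], 0.004, 0.7],
  [[-0.0278, 0.185, 0.0004], 0.004, 0.7],
  [[-0.0278, 0.1865, 0.0004], 0.004, 0.7],
  [[-0.0278, 0.1865, 0.0004], 0.004, 0.7],
  [[-0.0278, 0.1865, 0.0004], 0.004, 0.35],
  [[-0.0278, 0.1865, 0.0004], 0.004, 0.35],
  [[-0.0278, 0.1865, 0.0004], 0.004, 0.35],
  [[-0.0278, 0.15, 0.0004], 0.004, 0.35],
  [[-0.0278, 0.1, 0.0004], 0.004, 0.35],
  [[-0.0278, 0.05, 0.0004], 0.004, 0.3],
  [[0, 0, 0], 0, 0.2],
  [[0, 0, 0], 0, 0.2],
  [[0, 0, 0], 0, 0.2],
])

```text
clock: 27.65
eef_pos: [525.3, 54.7, 200.9]
eef_rot: [-1.573, -0.008, 0.052]
wrist_force: [-0.4, -0.2, 0.7]
finger_gap: 75.2
```

Run:
```python
from tilt import *
im,p=grab("wrist");s=manip.read_state();print(s["eef_pos"],s["clock"])
for b in blobs(im,p,"blue",16,100): print(*b)
h=cv2.cvtColor(im,cv2.COLOR_RGB2HSV)
m=((h[...,1]<24)&(h[...,2]>130)).astype(np.uint8)*255
a=proj([[499.4,53.5,26]],p)[0].astype(int);print(a)
show("pics/w9.png",im,(a[0]-60,a[1]-60,a[0]+60,a[1]+60),4)
print(h[a[1]-40:a[1]+44:4,a[0]-12].tolist())
# ring test via outline
c=[c for c in cv2.findContours(cv2.inRange(h,(100,70,40),(130,255,255)),cv2.RETR_EXTERNAL,cv2.CHAIN_APPROX_NONE)[0] if cv2.contourArea(c)>500]
for q in c: print(cv2.minAreaRect(cast(q[:,0],10,p).astype(np.float32)))
```

```text
[524.35034922  54.68690867 199.23116357] 27.7
[408. 220.] [587.2 239.8] 62.1 43.8 32.5
[170. 137.] [502.7 -45.3] 83.7 63.6 2.7
[258 142]
[[113, 121, 190], [106, 16, 205], [104, 16, 204], [110, 25, 185], [24, 6, 227], [24, 27, 229], [24, 31, 230], [24, 30, 231], [22, 33, 230], [24, 29, 229], [23, 30, 231], [23, 30, 229], [25, 29, 230], [24, 29, 229], [23, 28, 230], [25, 24, 230], [24, 6, 229], [105, 9, 170], [113, 77, 152], [108, 15, 214], [107, 16, 219]]
((589.5010986328125, 242.98068237304688), (65.28939819335938, 46.40798568725586), 32.64736557006836)
((499.2519226074219, 53.414649963378906), (86.15623474121094, 66.5460205078125), 2.8366358280181885)
((503.8486328125, -46.86378479003906), (87.2485122680664, 66.79434204101562), 2.852219820022583)
((508.3665771484375, -147.12818908691406), (86.21868896484375, 66.68851470947266), 2.7158095836639404)
```

View pics/w9.png

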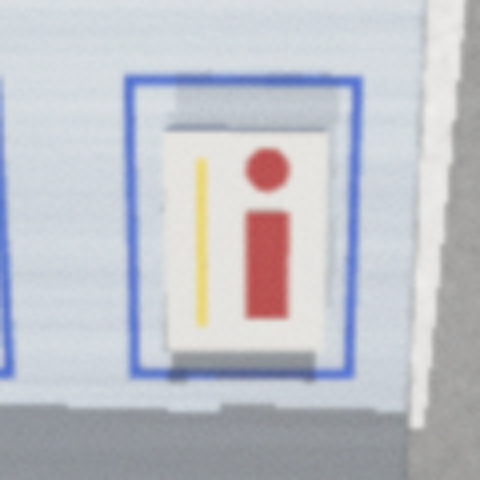

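Run:
```python
from tilt import *
p=manip.camera_params("wrist")
q=np.array([[164,130],[328,130],[325,352],[167,352]])/4+[198,82]
print(cv2.minAreaRect(cast(q,26,p).astype(np.float32)), cast(q,26,p).mean(0))
# cart A: pivot at far end (+x') for yaw 32.6deg
a=np.radians(32.6);c=np.array([587.4,240.6])
e=c-27*np.array([np.cos(a),np.sin(a)]); f=c+27*np.array([np.cos(a),np.sin(a)])
tgt((*e,100,a),(*f,100,a),(*f,7,a)); print(e,f)
```

```text
((498.26934814453125, 54.921051025390625), (61.019287109375, 44.29278564453125), 2.940007209777832) [498.27342998  54.90311718]
[[0.0486, 0.0992, 0.1692], -0.518] j6 -1.76 dist 202
[[0.0955, 0.0993, 0.1959], -0.518] j6 -1.74 dist 240
[[0.0951, 0.1923, 0.1961], -0.518] j6 -1.74 dist 291
[564.65378528 226.0531888 ] [610.14621472 255.1468112 ]
```

B is on pad 0, within about 1.5 mm and 0.2° of centre. Now A. I'll pinch its far end, jerk it to hang, and carry it to the clear area where B was flipped.

Request:
play_rows([
  [[0.0955, 0.06, 0.196], -0.518, 0.25],
  [[0.0955, 0.06, 0.196], -0.518, 0.25],
  [[0.0955, 0.06, 0.196], -0.518, 0.25],
  [[0.0955, 0.06, 0.196], -0.518, 0.25],
  [[0.0955, 0.06, 0.196], -0.518, 0.25],
  [[0.0955, 0.1, 0.196], -0.518, 0.25],
  [[0.0953, 0.13, 0.196], -0.518, 0.25],
  [[0.0951, 0.16, 0.196], -0.518, 0.25],
  [[0.0951, 0.18, 0.196], -0.518, 0.25],
  [[0.0951, 0.192, 0.196], -0.518, 0.25],
  [[0.0951, 0.192, 0.196], -0.518, 0.25],
  [[0.0951, 0.192, 0.196], -0.518, 0.25],
  [[0.0951, 0.192, 0.196], -0.518, 0.6],
  [[0.0951, 0.192, 0.196], -0.518, 0.6],
  [[0.0951, 0.192, 0.196], -0.518, 0.6],
  [[0.0951, 0.192, 0.196], -0.518, 0.6],
  [[0.0951, 0.192, 0.196], -0.518, 0.6],
  [[0.0951, 0.192, 0.196], -0.518, 0.6],
  [[0.0951, 0.192, 0.196], -0.518, 0.6],
], squeeze=3)

```text
clock: 29.6
eef_pos: [610.4, 255.1, 7.7]
eef_rot: [-1.575, -0.004, 0.57]
wrist_force: [-0.4, -0.3, 4.2]
finger_gap: 43.9
```

Request:
play_rows([
  [[0, -0.01, 0], 0, 0.6],
  [[0, -0.02, 0], 0, 0.6],
  [[0, -0.03, 0], 0, 0.6],
  [[0, -0.045, 0], 0, 0.6],
  [[0, -0.06, 0], 0, 0.6],
  [[0, -0.075, 0], 0, 0.6],
  [[0, -0.09, 0], 0, 0.6],
  [[0, -0.09, 0], 0, 0.6],
  [[0, -0.09, 0], 0, 0.6],
])

```text
clock: 30.5
eef_pos: [609.8, 255.2, 97.8]
eef_rot: [-1.575, -0.004, 0.57]
wrist_force: [0.8, -1.1, -0.7]
finger_gap: 44.0
```

Request:
play_rows([
  [[0, -0.05, 0], 0, 0.6],
  [[0, -0.1, 0], 0, 0.6],
  [[0, -0.14, 0], 0, 0.6],
  [[0, -0.17, 0], 0, 0.6],
  [[0, -0.19, 0], 0, 0.6],
  [[0, -0.2, 0], 0, 0.6],
  [[0, -0.19, 0], 0, 0.6],
  [[0, -0.17, 0], 0, 0.6],
  [[0, -0.14, 0], 0, 0.6],
  [[0, -0.1, 0], 0, 0.6],
  [[0, -0.05, 0], 0, 0.6],
  [[0, -0.1, 0], 0, 0.6],
  [[0, -0.14, 0], 0, 0.6],
  [[0, -0.17, 0], 0, 0.6],
  [[0, -0.19, 0], 0, 0.6],
  [[0, -0.2, 0], 0, 0.6],
  [[0, -0.2, 0], 0, 0.6],
])

```text
clock: 32.2
eef_pos: [608.7, 255.5, 296.7]
eef_rot: [-1.575, -0.003, 0.57]
wrist_force: [-0.8, -0.4, -0.3]
finger_gap: 43.9
```

Run:
```python
from tilt import *
im,p=grab("wrist");show("pics/w10.png",im);h=mask(im,"blue")
for r in range(150,264,4):
    c=np.flatnonzero(h[r,212:305])+212; print(r,int(im[r,258].sum()),im[r,258].tolist(),(int(c.min()),int(c.max())) if len(c) else None)
tgt((525.8,375.7,200,-.277))
```

```text
150 442 [136, 156, 150] None
154 441 [137, 155, 149] None
158 440 [135, 155, 150] None
162 447 [138, 157, 152] None
166 443 [138, 156, 149] None
170 317 [60, 91, 166] (229, 288)
174 306 [56, 87, 163] (229, 289)
178 313 [59, 89, 165] (228, 289)
182 302 [54, 84, 164] (228, 290)
186 310 [56, 88, 166] (227, 290)
190 298 [52, 84, 162] (227, 290)
194 295 [50, 83, 162] (227, 291)
198 304 [56, 85, 163] (226, 291)
202 295 [51, 83, 161] (226, 292)
206 303 [54, 85, 164] (225, 292)
210 297 [52, 84, 161] (225, 293)
214 298 [51, 84, 163] (225, 293)
218 308 [57, 86, 165] (224, 293)
222 304 [55, 86, 163] (223, 294)
226 304 [56, 85, 163] (224, 294)
230 298 [54, 82, 162] (226, 294)
234 314 [59, 88, 167] (222, 295)
238 328 [61, 91, 176] (222, 295)
242 416 [110, 125, 181] None
246 581 [196, 195, 190] None
250 552 [195, 180, 177] None
254 324 [180, 71, 73] None
258 300 [155, 70, 75] None
262 322 [166, 76, 80] None
[[-0.005, 0.0952, 0.1463], 0.847] j6 -0.67 dist 175
```

Run:
```python
from tilt import *
p=manip.camera_params("wrist")
tilt([(228.5,168.5),(288.5,168.5),(221.5,236),(295.5,236)],p)
tilt([(229,168.5),(288,168.5),(222,235),(295,235)],p)
```

```text
long axis [0.4  0.26 0.88] normal [ 0.74  0.47 -0.47] centre [596.5 248.6 272.5] tilt 61.7 [0.15214888]
long axis [ 0.78  0.49 -0.39] normal [-0.33 -0.21 -0.92] centre [598.1 249.7 279.6] tilt -23.2 [4.77983848]
long axis [0.4  0.26 0.88] normal [ 0.74  0.47 -0.48] centre [597.2 249.1 269.3] tilt 61.6 [0.22492608]
long axis [ 0.77  0.49 -0.39] normal [-0.33 -0.22 -0.92] centre [598.7 250.1 276.5] tilt -23.3 [4.71616367]
```

Request:
play_rows([
  [[0, 0.01, 0], 0, 0.6],
  [[0, 0.03, 0], 0, 0.6],
  [[0, 0.06, 0], 0, 0.6],
  [[0, 0.1, 0], 0, 0.6],
  [[0, 0.15, 0], 0, 0.6],
  [[0, 0.1, 0], 0, 0.6],
  [[0, 0.06, 0], 0, 0.6],
  [[0, 0.03, 0], 0, 0.6],
  [[0, 0.01, 0], 0, 0.6],
  [[0, 0, 0], 0, 0.6],
  [[0, 0.01, 0.02], 0.1, 0.6],
  [[-0.001, 0.02, 0.04], 0.2, 0.6],
  [[-0.002, 0.03, 0.06], 0.3, 0.6],
  [[-0.003, 0.04, 0.08], 0.4, 0.6],
  [[-0.003, 0.05, 0.1], 0.5, 0.6],
  [[-0.004, 0.06, 0.12], 0.6, 0.6],
  [[-0.005, 0.07, 0.135], 0.7, 0.6],
  [[-0.005, 0.08, 0.146], 0.8, 0.6],
  [[-0.005, 0.09, 0.1463], 0.847, 0.6],
  [[-0.005, 0.095, 0.1463], 0.847, 0.6],
])

```text
clock: 34.25
eef_pos: [524.8, 375.4, 197.0]
eef_rot: [-1.575, -0.001, -0.278]
wrist_force: [0.2, -0.3, 0.4]
finger_gap: 43.9
```

Run:
```python
from tilt import *
manip.camera("side")
im,p=grab("wrist");show("pics/w11.png",im);h=mask(im,"blue");print(manip.read_state()["eef_pos"],manip.read_state()["finger_gap"])
for r in range(160,264,4):
    c=np.flatnonzero(h[r,212:305])+212; print(r,im[r,258].tolist(),(int(c.min()),int(c.max())) if len(c) else None)
```

```text
[525.2967705  375.18996006 198.04663178] 44.37814631354664
160 [188, 213, 204] None
164 [187, 213, 205] None
168 [184, 210, 202] None
172 [183, 210, 203] None
176 [71, 99, 163] (230, 287)
180 [63, 90, 159] (229, 288)
184 [61, 89, 161] (228, 288)
188 [58, 87, 158] (228, 289)
192 [57, 86, 159] (227, 290)
196 [56, 85, 158] (227, 290)
200 [55, 83, 159] (226, 291)
204 [52, 82, 157] (225, 291)
208 [49, 81, 156] (225, 292)
212 [51, 83, 158] (224, 292)
216 [49, 79, 155] (223, 293)
220 [50, 80, 156] (223, 293)
224 [49, 79, 155] (222, 295)
228 [51, 80, 158] (222, 295)
232 [53, 81, 158] (221, 296)
236 [54, 86, 170] (221, 296)
240 [54, 87, 170] (221, 295)
244 [185, 187, 186] None
248 [190, 191, 186] None
252 [174, 187, 182] None
256 [158, 182, 175] None
260 [160, 184, 178] None
```

Request:
play_rows([
  [[0, 0.01, 0], 0, 0.6],
  [[0, 0.03, 0], 0, 0.6],
  [[0, 0.055, 0], 0, 0.6],
  [[0, 0.08, 0], 0, 0.6],
  [[0, 0.1, 0], 0, 0.6],
  [[0, 0.115, 0], 0, 0.6],
  [[0, 0.127, 0], 0, 0.6],
  [[0, 0.133, 0], 0, 0.6],
  [[0, 0.136, 0], 0, 0.6],
  [[0, 0.136, 0], 0, 0.6],
  [[0, 0.136, 0], 0, 0.6],
])

```text
clock: 35.45
eef_pos: [525.7, 374.9, 62.8]
eef_rot: [-1.573, -0.003, -0.276]
wrist_force: [-1.2, 1.1, -0.1]
finger_gap: 43.7
```

Request:
play_rows([
  [[0, 0.005, 0], 0, 0.6],
  [[-0.005, 0.006, 0], 0, 0.6],
  [[-0.01, 0.006, 0], 0, 0.6],
  [[-0.015, 0.006, 0], 0, 0.6],
  [[-0.02, 0.0065, 0], 0, 0.6],
  [[-0.025, 0.007, 0], 0, 0.6],
  [[-0.0345, 0.0095, 0], 0, 0.6],
  [[-0.0435, 0.0135, 0], 0, 0.6],
  [[-0.0515, 0.019, 0], 0, 0.6],
  [[-0.0585, 0.026, 0], 0, 0.6],
  [[-0.064, 0.0335, 0], 0, 0.6],
  [[-0.068, 0.042, 0], 0, 0.6],
  [[-0.07, 0.049, 0], 0, 0.6],
  [[-0.071, 0.054, 0], 0, 0.6],
  [[-0.071, 0.057, 0], 0, 0.6],
  [[-0.071, 0.057, 0], 0, 0.6],
  [[-0.071, 0.057, 0], 0, 0.6],
])

```text
clock: 37.15
eef_pos: [457.5, 393.6, 5.2]
eef_rot: [-1.574, -0.002, -0.276]
wrist_force: [0.4, 0.4, -1.0]
finger_gap: 43.9
```

Run:
```python
from tilt import *
im,p=grab("wrist");show("pics/w12.png",im,(150,130,370,300),2)
```

```text
(no output)
```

View pics/w12.png

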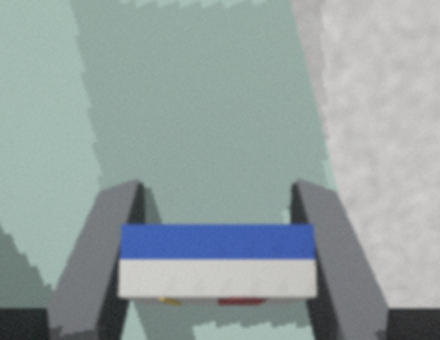

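The end face nearly fills the view and the windowed face is only just visible. The pads slid down the cartridge, which leans about 25° past vertical toward the robot (white side upward). Opening now lets it drop onto its blue back.

Request:
play_rows([
  [[0, 0, 0], 0, 0.45],
  [[0, 0, 0], 0, 0.35],
  [[0, 0, 0], 0, 0.25],
  [[0, 0, 0], 0, 0.2],
  [[0, 0, 0], 0, 0.2],
  [[0, 0, 0], 0, 0.2],
  [[0, -0.03, 0], 0, 0.2],
  [[0.01, -0.07, 0], 0, 0.2],
  [[0.02, -0.11, 0], 0, 0.2],
  [[0.027, -0.145, 0], 0, 0.2],
  [[0.027, -0.145, 0], 0, 0.2],
  [[0.027, -0.145, 0], 0, 0.2],
])

```text
clock: 38.4
eef_pos: [483.4, 386.8, 150.5]
eef_rot: [-1.574, -0.003, -0.276]
wrist_force: [-0.2, 0.3, -0.4]
finger_gap: 74.9
```

Run:
```python
from tilt import *
im,p=grab("wrist");s=manip.read_state();print(s["eef_pos"],s["eef_rot"])
show("pics/w13.png",im)
h=cv2.cvtColor(im,cv2.COLOR_RGB2HSV)
m=((h[...,1]<18)&(h[...,2]>120)).astype(np.uint8)*255
m|=cv2.inRange(h,(0,100,50),(30,255,255))
m=cv2.morphologyEx(m,cv2.MORPH_OPEN,np.ones((5,5)))
for c in cv2.findContours(m,cv2.RETR_EXTERNAL,cv2.CHAIN_APPROX_NONE)[0]:
    if 1000<cv2.contourArea(c)<9000: print(cv2.boundingRect(c),cv2.minAreaRect(cast(c[:,0],16,p).astype(np.float32)))
```

```text
[482.87445971 386.60276112 149.40112926] [-1.57509146 -0.00163436 -0.27617645]
(168, 354, 96, 30) ((704.2380981445312, 268.53314208984375), (118.16252136230469, 44.800437927246094), 74.27584075927734)
(274, 353, 101, 31) ((740.6239624023438, 398.16302490234375), (125.6429672241211, 45.698822021484375), 73.1103744506836)
(0, 129, 79, 155) ((458.89080810546875, 138.32904052734375), (48.542728424072266, 176.94528198242188), 89.52284240722656)
(235, 103, 48, 63) ((444.0836181640625, 398.1934509277344), (44.776065826416016, 59.80683898925781), 74.13339233398438)
```

View pics/w13.png

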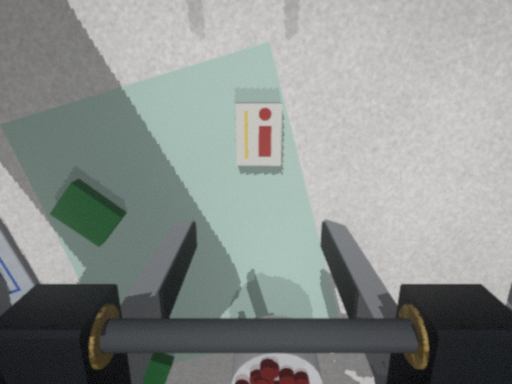

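A now lies white side up at (444,398), −15.9°, and measures 60×45 mm. Picking it up for pad 1.

Request:
play_rows([
  [[-0.0395, 0.05, 0.0006], 0, 0.25],
  [[-0.0395, 0.09, 0.0006], 0, 0.25],
  [[-0.0395, 0.12, 0.0006], 0, 0.25],
  [[-0.0395, 0.14, 0.0006], 0, 0.25],
  [[-0.0395, 0.1463, 0.0006], 0, 0.25],
  [[-0.0395, 0.1463, 0.0006], 0, 0.25],
  [[-0.0395, 0.1463, 0.0006], 0, 0.7],
  [[-0.0395, 0.1463, 0.0006], 0, 0.7],
  [[-0.0395, 0.1463, 0.0006], 0, 0.7],
  [[-0.0395, 0.1463, 0.0006], 0, 0.7],
  [[-0.0395, 0.1463, 0.0006], 0, 0.7],
  [[-0.0395, 0.1463, 0.0006], 0, 0.7],
  [[-0.0395, 0.12, 0.0006], 0, 0.7],
  [[-0.0395, 0.08, 0.0006], 0, 0.7],
  [[-0.0395, 0.04, 0.0006], 0, 0.7],
  [[-0.0395, 0, 0.0006], 0, 0.7],
  [[-0.0395, 0, 0.0006], 0, 0.7],
  [[-0.0395, 0, 0.0006], 0, 0.7],
], squeeze=30)

```text
clock: 40.25
eef_pos: [445.1, 398.0, 149.6]
eef_rot: [-1.574, -0.002, -0.276]
wrist_force: [0.1, -0.5, -0.4]
finger_gap: 43.5
```

Request:
play_rows([
  [[0.015, -0.005, -0.03], -0.025, 0.7],
  [[0.03, -0.01, -0.06], -0.05, 0.7],
  [[0.045, -0.015, -0.09], -0.075, 0.7],
  [[0.06, -0.02, -0.12], -0.1, 0.7],
  [[0.075, -0.025, -0.15], -0.125, 0.7],
  [[0.09, -0.03, -0.18], -0.15, 0.7],
  [[0.105, -0.035, -0.21], -0.175, 0.7],
  [[0.12, -0.04, -0.24], -0.2, 0.7],
  [[0.135, -0.045, -0.27], -0.225, 0.7],
  [[0.15, -0.05, -0.3], -0.25, 0.7],
  [[0.165, -0.05, -0.33], -0.275, 0.7],
  [[0.18, -0.05, -0.36], -0.3, 0.7],
  [[0.192, -0.05, -0.385], -0.315, 0.7],
  [[0.2022, -0.05, -0.4052], -0.323, 0.7],
  [[0.2022, -0.05, -0.4052], -0.323, 0.7],
  [[0.2022, -0.05, -0.4052], -0.323, 0.7],
  [[0.2022, -0.05, -0.4052], -0.323, 0.7],
])

```text
clock: 41.95
eef_pos: [528.7, -45.9, 200.7]
eef_rot: [-1.574, 0.0, 0.047]
wrist_force: [-0.1, 1.1, -1.0]
finger_gap: 43.7
```

Run:
```python
from tilt import *
im,p=grab("wrist");s=manip.read_state();T=s["eef_pos"];show("pics/w14.png",im);print(T,s["eef_rot"],s["finger_gap"])
y=s["eef_rot"][2];u=np.array([np.cos(y),np.sin(y)])
for c in (250,285): print([int(im[r,c].sum()) for r in range(182,302,2)])
for r in (195,196,291,292):print(r,[((q-T[:2])@u).round(1) for q in cast([[258,r]],T[2]+13,p)])
h=cv2.cvtColor(im,cv2.COLOR_RGB2HSV)
for c in cv2.findContours(cv2.inRange(h,(100,70,40),(130,255,255)),cv2.RETR_EXTERNAL,cv2.CHAIN_APPROX_NONE)[0]:
    if cv2.contourArea(c)>500: print(cv2.minAreaRect(cast(c[:,0],10,p).astype(np.float32)))
tgt((503.6,-46.9,13.5,.047))
```

```text
[528.82380861 -45.8722374  200.93404924] [-1.57453717e+00 -1.65643556e-04  4.77590934e-02] 43.936097123460584
[465, 292, 234, 305, 323, 418, 475, 481, 481, 485, 483, 483, 485, 485, 486, 483, 479, 477, 481, 483, 485, 481, 483, 476, 485, 480, 478, 489, 485, 480, 481, 475, 481, 486, 485, 482, 489, 482, 481, 483, 482, 482, 486, 481, 490, 489, 482, 486, 489, 474, 480, 483, 486, 459, 405, 386, 393, 400, 399, 398]
[644, 358, 225, 308, 322, 411, 490, 485, 485, 483, 488, 481, 490, 479, 482, 476, 480, 475, 484, 481, 482, 485, 474, 484, 482, 482, 483, 479, 472, 476, 481, 485, 479, 481, 478, 474, 474, 472, 477, 479, 476, 473, 474, 478, 477, 479, 476, 482, 475, 462, 476, 471, 468, 450, 403, 395, 407, 404, 403, 401]
195 [np.float64(-29.2)]
196 [np.float64(-28.7)]
291 [np.float64(31.0)]
292 [np.float64(31.7)]
((499.1976318359375, 53.84687042236328), (87.42369842529297, 66.54450988769531), 2.685926914215088)
((503.9469299316406, -46.51052474975586), (87.50642395019531, 66.71347045898438), 2.6858134269714355)
((508.074462890625, -146.76361083984375), (86.35698699951172, 66.72156524658203), 2.685926914215088)
[[-0.0253, 0.1874, 0.0009], -0.0] j6 -1.71 dist 189
```

Request:
play_rows([
  [[-0.013, 0.02, -0.0005], 0, 0.7],
  [[-0.025, 0.05, -0.0008], 0, 0.7],
  [[-0.025, 0.09, -0.0008], 0, 0.7],
  [[-0.025, 0.12, -0.0008], 0, 0.7],
  [[-0.025, 0.15, -0.0008], 0, 0.7],
  [[-0.025, 0.17, -0.0008], 0, 0.7],
  [[-0.025, 0.18, -0.0008], 0, 0.7],
  [[-0.025, 0.186, -0.0008], 0, 0.7],
  [[-0.025, 0.1875, -0.0008], 0, 0.7],
  [[-0.025, 0.1875, -0.0008], 0, 0.7],
  [[-0.025, 0.1875, -0.0008], 0, 0.38],
  [[-0.025, 0.1875, -0.0008], 0, 0.38],
  [[-0.025, 0.1875, -0.0008], 0, 0.38],
  [[-0.025, 0.15, -0.0008], 0, 0.38],
  [[-0.025, 0.1, -0.0008], 0, 0.38],
  [[-0.025, 0.05, -0.0008], 0, 0.38],
  [[0, 0, 0], 0, 0.38],
  [[0, 0, 0], 0, 0.38],
  [[0, 0, 0], 0, 0.38],
])

```text
clock: 43.9
eef_pos: [529.3, -45.9, 201.6]
eef_rot: [-1.575, -0.002, 0.048]
wrist_force: [-0.5, 0.6, -0.4]
finger_gap: 58.1
```

Run:
```python
from tilt import *
im,p=grab("wrist");s=manip.read_state();print(s["eef_pos"],s["eef_rot"],s["clock"])
a=proj([[501.6,3,20]],p)[0].astype(int);bx=(a[0]-100,a[1]-60,a[0]+100,a[1]+60);print(bx)
show("pics/w15.png",im,bx,4)
# valve grip (closed): 65 mm along plate -y from the axis
yaw=.0468;ax=np.array([503.8,-46.8])+75*np.array([np.cos(yaw),np.sin(yaw)])-200*np.array([-np.sin(yaw),np.cos(yaw)])
g=ax+65*np.array([np.sin(yaw),-np.cos(yaw)]);print(ax,g)
tgt((*g,200,yaw-np.pi/2),(*g,55,yaw-np.pi/2))
```

```text
[528.39349378 -45.79950271 200.02539495] [-1.57433375e+00  7.36380087e-04  4.78306641e-02] 43.95
(np.int64(203), np.int64(82), np.int64(403), np.int64(202))
[ 588.07446459 -243.07229712] [ 591.11535426 -308.00112731]
[[0.0501, 0.0009, -0.2649], 1.571] j6 -0.53 dist 270
[[0.0502, 0.1459, -0.2644], 1.571] j6 -0.53 dist 306
```

View pics/w15.png

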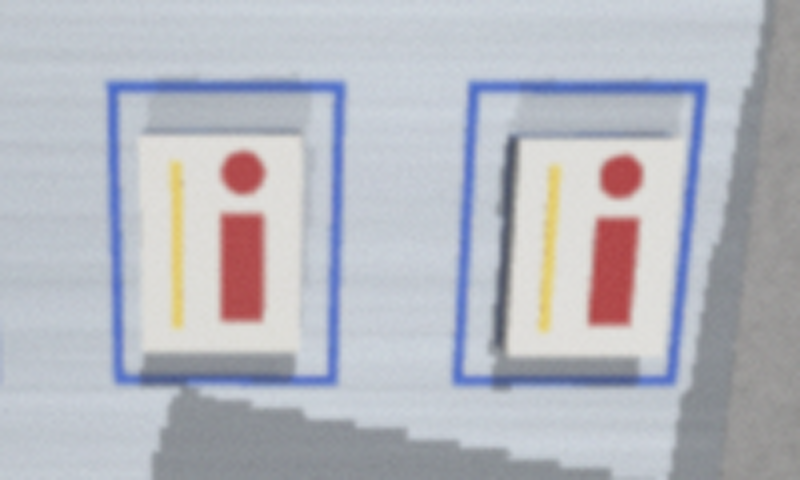

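Both cartridges lie white side up in their outlines (left at about (220,243), right at about (593,247)). A quick numeric check of the centring:

Run:
```python
from tilt import *
p=manip.camera_params("wrist")
R=lambda q,z:cv2.minAreaRect(cast(np.array(q)/4+[203,82],z,p).astype(np.float32))
for f,o in (([[138,134],[303,134],[300,350],[142,352]],[[108,82],[345,82],[335,383],[117,384]]),([[513,138],[685,136],[667,357],[503,356]],[[470,82],[706,82],[675,384],[456,384]])):
    a,b=R(f,26),R(o,10);print(np.round(np.array(a[0])-b[0],1),np.round(a[1],1),np.round(b[1],1),round(a[2],1),round(b[2],1))
```

```text
[-0.4 -1.5] [60.1 44.4] [86.7 65.5] 2.7 2.7
[0.8 0.3] [61.2 46. ] [86.6 65.2] 3.7 2.8
```

Request:
play_rows([
  [[0.025, 0, -0.13], 0.8, 0.55],
  [[0.05, 0, -0.2645], 1.571, 0.55],
  [[0.05, 0, -0.2645], 1.571, 0.55],
  [[0.05, 0, -0.2645], 1.571, 0.55],
  [[0.05, 0, -0.2645], 1.571, 0.55],
  [[0.05, 0, -0.2645], 1.571, 0.55],
  [[0.05, 0, -0.2645], 1.571, 0.55],
  [[0.05, 0, -0.2645], 1.571, 0.55],
  [[0.05, 0, -0.2645], 1.571, 0.55],
  [[0.05, 0, -0.2645], 1.571, 0.55],
  [[0.05, 0, -0.2645], 1.571, 0.55],
  [[0.05, 0, -0.2645], 1.571, 0.55],
  [[0.05, 0, -0.2645], 1.571, 0.55],
  [[0.05, 0.04, -0.2645], 1.571, 0.55],
  [[0.05, 0.08, -0.2645], 1.571, 0.55],
  [[0.05, 0.11, -0.2645], 1.571, 0.55],
  [[0.05, 0.135, -0.2645], 1.571, 0.55],
  [[0.05, 0.1455, -0.2645], 1.571, 0.55],
  [[0.05, 0.1455, -0.2645], 1.571, 0.55],
  [[0.05, 0.1455, -0.2645], 1.571, 0.55],
], squeeze=8)

```text
clock: 45.95
eef_pos: [591.3, -308.4, 56.6]
eef_rot: [-1.57, -0.004, -1.522]
wrist_force: [-0.2, 0.0, -0.1]
finger_gap: 42.3
```

Request:
play_rows([
  [[0, 0, 0], 0, 0.9],
  [[0, 0, 0], 0, 0.9],
  [[0, 0, 0], 0, 0.9],
  [[0, 0, 0], 0, 0.9],
  [[0, 0, 0], 0, 0.9],
  [[0, 0, 0], 0, 0.9],
])

```text
clock: 46.55
eef_pos: [591.4, -308.4, 56.9]
eef_rot: [-1.57, -0.004, -1.522]
wrist_force: [-1.1, 0.8, 3.2]
finger_gap: 14.1
```

Request:
play_rows([
  [[-0.0002, 0, 0.0055], -0.085, 0.9],
  [[-0.0009, 0, 0.011], -0.17, 0.9],
  [[-0.0021, 0, 0.0164], -0.255, 0.9],
  [[-0.0037, 0, 0.0217], -0.34, 0.9],
  [[-0.0058, 0, 0.0268], -0.425, 0.9],
  [[-0.0083, 0, 0.0317], -0.51, 0.9],
  [[-0.0112, 0, 0.0364], -0.595, 0.9],
  [[-0.0145, 0, 0.0409], -0.68, 0.9],
  [[-0.0181, 0, 0.045], -0.765, 0.9],
  [[-0.0221, 0, 0.0488], -0.85, 0.9],
  [[-0.0264, 0, 0.0523], -0.935, 0.9],
  [[-0.031, 0, 0.0554], -1.02, 0.9],
  [[-0.0358, 0, 0.0581], -1.105, 0.9],
  [[-0.0408, 0, 0.0603], -1.19, 0.9],
  [[-0.0461, 0, 0.0622], -1.275, 0.9],
  [[-0.0514, 0, 0.0636], -1.36, 0.9],
  [[-0.0568, 0, 0.0645], -1.445, 0.9],
  [[-0.0623, 0, 0.0649], -1.53, 0.9],
  [[-0.0662, 0, 0.065], -1.59, 0.9],
  [[-0.0675, 0, 0.065], -1.61, 0.9],
])

```text
clock: 48.55
eef_pos: [653.1, -239.9, 57.0]
eef_rot: [-1.579, -0.001, 0.089]
wrist_force: [0.7, -16.4, -1.8]
finger_gap: 14.8
```

Request:
play_rows([
  [[0, 0, 0.002], -0.02, 0.9],
  [[0, 0, 0.002], -0.02, 0.9],
  [[0, 0, 0.002], -0.02, 0.9],
])

```text
clock: 48.85
eef_pos: [652.9, -240.1, 57.0]
eef_rot: [-1.582, -0.002, 0.108]
wrist_force: [3.8, -12.8, -1.8]
finger_gap: 14.8
```

The stop pushed back with 13–16 N at the expected position. Next I'll release, rise and do the final checks.

Request:
play_rows([
  [[0, 0, 0], 0, 0.6],
  [[0, 0, 0], 0, 0.55],
  [[0, 0, 0], 0, 0.55],
  [[0, -0.04, 0], 0, 0.55],
  [[0, -0.09, 0], 0, 0.5],
  [[0, -0.14, 0], 0, 0.4],
  [[-0.05, -0.19, 0.02], 0, 0.2],
  [[-0.09, -0.24, 0.04], 0.06, 0],
  [[-0.1, -0.245, 0.05], 0.06, 0],
  [[-0.1, -0.245, 0.05], 0.06, 0],
  [[-0.1, -0.245, 0.05], 0.06, 0],
  [[-0.1, -0.245, 0.05], 0.06, 0],
])

```text
clock: 50.05
eef_pos: [547.6, -198.5, 299.8]
eef_rot: [-1.581, -0.001, 0.048]
wrist_force: [0.2, -0.3, 0.1]
finger_gap: 93.4
```

Run:
```python
from tilt import *
im,p=grab("wrist");s=manip.read_state();print(s["clock"],s["eef_pos"])
h=cv2.cvtColor(im,cv2.COLOR_RGB2HSV)
r=cv2.inRange(h,(0,120,50),(6,255,255))|cv2.inRange(h,(172,120,50),(180,255,255))
for c in cv2.findContours(r,cv2.RETR_EXTERNAL,cv2.CHAIN_APPROX_NONE)[0]:
    if cv2.contourArea(c)>100: print("red",cv2.minAreaRect(cast(c[:,0],84,p).astype(np.float32)))
for c in cv2.findContours(cv2.inRange(h,(100,70,40),(130,255,255)),cv2.RETR_EXTERNAL,cv2.CHAIN_APPROX_NONE)[0]:
    if cv2.contourArea(c)>500: print("blue",cv2.minAreaRect(cast(c[:,0],10,p).astype(np.float32)))
sc,ps=grab("scene")
for col,z in(("red",84),("orange",10),("blue",16)):
    for b in blobs(sc,ps,col,z,15): print(col,*b)
a=cv2.resize(im,(400,300));b=cv2.resize(sc,(400,300))
show("pics/fin.png",np.vstack([np.hstack([a,b]),cv2.resize(sc[100:280,60:460],(800,300))]))
```

```text
50.1 [ 547.69415221 -198.52260402  299.36598639]
red ((631.2356567382812, -240.19187927246094), (83.79106903076172, 11.086562156677246), 2.939082622528076)
red ((500.4952087402344, 28.080291748046875), (22.72212791442871, 8.220880508422852), 2.791917324066162)
red ((503.6814270019531, -61.37062072753906), (22.770219802856445, 8.118099212646484), 2.4488565921783447)
red ((432.5596923828125, -333.12493896484375), (25.528474807739258, 9.821451187133789), 6.046505451202393)
blue ((503.8153991699219, -46.03394317626953), (87.19535827636719, 66.49235534667969), 2.723325490951538)
blue ((508.6404113769531, -146.0399932861328), (87.36799621582031, 66.40409088134766), 2.8519318103790283)
red [397. 224.] [717.7 329.4] 76.0 64.2 -50.9
red [166. 202.] [ 644.6 -236.4] 92.6 13.3 2.9
red [466.  49.] [-230.6  890.6] 235.3 220.7 -0.5
orange [139. 165.] [ 419.8 -363.7] 53.9 45.4 5.9
blue [100. 238.] [ 704.8 -405.5] 113.5 34.4 -79.3
blue [ 25. 160.] [ 405.5 -705. ] 242.5 150.1 24.3
```

View pics/fin.png

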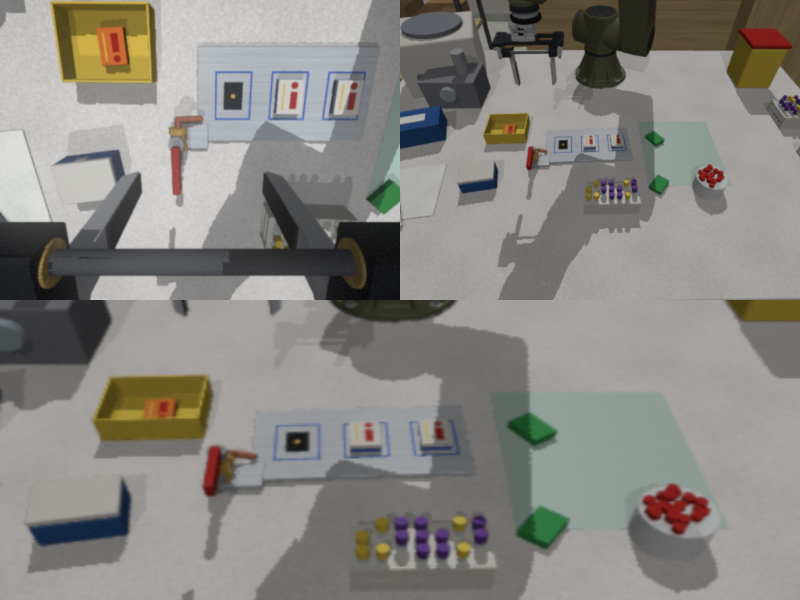

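The handle is at 2.9° against the plate's 2.7°, so it is fully open. The orange cartridge is in the bin, both white faces are up on pads 0 and 1, and the bystanders haven't moved. Handing in.

```bash
python3 -c "
from cell import manip
print(manip.sign_off())"
```

```text
the job is handed in; nothing more can be done
None
```

I finished the job in order and handed it in at about 50 s of the 210 s allowed; the sign-off reports no verdict.

- **Valve, closed first:** I turned the red handle to its closed stop before touching any cartridge. When I gripped it again later, it was still where the closed position should be.
- **Used cartridge:** the orange cartridge was on pad 0 and is now in the yellow bin.
- **New cartridges:** only two blue ones were there. I flipped both so the white face is up and laid one on pad 0 and one on pad 1.
- **Valve, opened last:** I turned the handle until its stop pushed back at 13–16 N. The last picture has it at 2.9° against the plate's 2.7°, which is fully open.

**Centring:** both cartridges are within about 1.5 mm of centre. Yaw matched the outline on pad 1. On pad 0 two measurements disagreed: one gave 0.2° and about 1.8 mm off, the other 0.9° and under 1 mm. I put this down to the pixel accuracy and left it alone.

**Flips:** at the lightest grip (3 N) the cartridges did not swing down on their own as I had planned. I had to jerk the arm upward to make them hang. In the second flip the pads slid down the cartridge, so it dropped the last part onto its blue back and I picked it up again normally.

**Bystanders:** the cap tub and slide box measured the same as at the start. The tube rack and the green look-alikes I checked only by eye in the last picture. I saw no sign of a cartridge being knocked or of the grip slackening.

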